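Second reading of a load cell in its turned position

TASK

Take the second reading of the load cell: by pushing the grey box on its side, turn the cell on its base plate, anticlockwise seen from above, until that box comes up against the other bent stop, and then press the round zero key of the indicator while nothing stands on the cell. Gently set the wide disc weight on the domed top of the cell and let go, so that it stays balanced there by itself, level and central. With it balanced press the long record key fully down, and leave all the other things on the bench where they are.

Things in the scene. Friction and masses are not known exactly. Their poses are not given: they have to be found in the camera images.
- cell_base: Dark steel base plate of the load cell, 170 x 170 x 12 mm, fixed; origin at the centre of its underside, z up. The cell turns about the vertical axis through this origin. Two bent steel stops stand on it, 63 to 89 mm from the axis, the first at bearing -45 deg in the plate's frame, the second at +45 deg (from the plate's x axis, anticlockwise from above). Their tops are 26 mm above the bench.
- cell (a joint): Turn of the load cell, rad, growing anticlockwise from above: 0 with the grey box against the first stop (box at bearing -45 deg in the plate's frame), 1.571 against the second (+45 deg). Stiff to turn (0.15 N m, 2 N at the box), stays where left. The cell is a round aluminium housing 112 mm across on the plate, its top 50 mm above the bench.
- crown (a point): Highest point of the polished steel dome in the middle of the load cell, on the cell's turning axis, 62 mm above the bench. The dome is part of a sphere of radius 55 mm, 68 mm across where it comes out of the housing, and rises 12 mm above the housing.
- pod (a point): Centre of the top of the grey box (wireless transmitter) on the cell's side, 74 mm from the axis, 50 mm above the bench. Site x points away from the axis, y along the turn to make. Box: 40 mm long (54 to 94 mm from the axis), 28 mm wide, 30 mm high, underside 20 mm above the bench; a fingertip 30 mm above the bench passes over the stops and pushes its side.
- indicator: Load indicator: flat white case 150 x 200 x 42 mm on a bail, so that its key panel slopes 0.30 rad (17 deg) down towards its front (its -x side, the robot's); fixed. Origin on the bench under the centre of the case. Panel 40 to 85 mm above the bench, with a dark display and two large grey keys in the front row.
- zero_key_top (a point): Centre of the top of the round zero key, 25 mm across, front left on the panel as seen from the robot; about 59 mm above the bench. Site z points out of the panel, the key moves 4 mm the other way and springs back; it stands 8 mm proud of the panel.
- record_key_top (a point): Centre of the top of the long record key, 45 mm along the panel's y and 18 mm wide, front right on the panel, 90 mm from the zero key; same height, direction and travel.
- zero_key (a joint): Travel of the zero key, m: 0 released, 0.004 fully down; it counts as pressed beyond 0.003. Spring: 1.4 N at the start, 5 N fully down.
- record_key (a joint): Travel of the record key, m: as the zero key.
- disc_weight: The wide disc weight, steel, 500 g, the widest of three weights: disc 62 mm across, 19 mm high; neck 14 mm across; round knob 22 mm across, 24 to 44 mm above the underside. Origin at the centre of the underside, z up along the knob; centre of mass 13 mm above it. On the dome it rocks and finds its balance: set down 4 mm off the crown it leans about 0.1 rad.
- mid_weight: Steel weight, 36 mm across, 42 mm high with its knob. Not needed, to be left alone. Origin at the centre of its underside.
- small_weight: Steel weight, 28 mm across, 35 mm high with its knob. Not needed, to be left alone. Origin at the centre of its underside.
- sample_block: Aluminium block 80 x 45 x 16 mm lying on the bench, to be left alone. Origin at the centre of its underside.
- screwdriver: Screwdriver, 170 mm long, lying on the bench, to be left alone. Origin under its middle.
- hex_key: Bent hexagon key, 90 x 28 mm, lying on the bench, to be left alone. Origin under its long arm.
- tweezers: Steel tweezers, 110 mm long, lying on the bench, to be left alone. Origin under their middle.
- bolt: Steel bolt, 35 mm high, standing on its head, to be left alone. Origin at the centre of its underside.
Things that resemble listed ones, but are neither listed nor needed, are in the scene too. Leave any green or yellow look-alike of the disc_weight alone.

How it is judged:
By the outcome, as a careful person would: the job done as asked, in the order asked, and still so for the second after the job is handed in, with the robot touching nothing.
It also fails if it takes over 64 s, if anything falls off the work surface, if the arm or the gripper's body presses on something with over 40 N, if the wrist force passes 120 N, or if a joint passes its speed limit or range.

ROBOT

A 6-joint arm with a two-finger parallel gripper is mounted at the origin on the work surface. World frame = base frame: x ahead of the robot, y to its left, z up, the work surface at z = 0. Lengths are in m, angles in degrees, forces in N, time in s.
With the tool pointing down it reaches from about 0.25 to 0.775 m from the base axis. Payload 4 kg.
Tool frame: the origin (TCP) lies midway between the tips of the shut fingers; the grasp point (between the pads) lies 19 mm behind it (pinch_z is the z of the grasp point in the tool frame, in m); z points along the fingers, y is the direction in which the jaws open and shut (so a half turn about z gives the same grasp; the last joint's range is limited). The gripper opens to 94 mm and grips with 3 to 60 N. Pads are 16 mm wide; open, the fingers measure 119 mm over their backs; the gripper's body (75 mm by 177 mm) begins 78 mm behind the grasp point.
Start: joints at [-5.907, 4.996, 78.535, -0, 96.463, -5.907], TCP at [0.55, -0, 0.178] pointing down, gripper open.
Joint ranges: [-177.83, 177.83], [-43.37, 116.18], [15.69, 146.23], [-61.86, 241.86], [9.47, 152.12], [-147.06, 147.06]. Speed limits (degrees/s): [159.86, 159.86, 180, 180, 180, 180].

INTERFACE

Orientations are given as a 3x3 rotation matrix whose columns are the frame's x, y, z axes.
In Python, from plant import state, capture, job_done, pinch_z gives the robot as it stands.
- The arm moves only by the tool drive_tool, never from a script. Its argument "rows" is a list of rows, each a list of 7 numbers: the closure in counts, from 0 (fully open) to 255 (shut), then the shift along the tool's x, y, z in units of 30 mm (1.0 is 30 mm), then the turn, a rotation vector about the tool's x, y, z in units of 8 degrees (1.0 is 8 degrees). A call has exactly 5 rows; each row shifts and turns the commanded pose from where the row before left it, along the tool's axes as they then stand; what a row does not reach is not made up. A row lasts 1/10 s, in which the tool goes at most 50 mm and 8.59 degrees, less where a joint would pass 70% of its speed; a pose out of reach is approached as far as the arm can. A call is refused whole if a number of a shift passes 1 or a number of a turn 1, either way. A call with a gripper value outside its range is refused whole. The fingers move at their own pace and stop on an object; "force" is the grip in N (left out, the last holds). Time passes only in rows, so rows that do not move let the fingers close, or fill a call up. It gives the time, the measured TCP pose, the force and the opening at its end, in the units of the state.
- state(): the state, without advancing time (a new reading comes with each control period).
- capture(name): name is "scene" or "side" or "wrist"; returns a dict with "image" (400x640x3 uint8, blue, green, red), "depth" (400x640 float32, m along the optical axis (not along the pixel's ray), 0 where there is no reading), "fx", "fy", "cx", "cy" (pixels), "cam_to_world" (4x4, takes a point from camera to world coordinates); the wrist camera has in their place "mount" (4x4, takes a point from camera to tool coordinates, whose origin is the TCP and whose axes are the flange's). Camera axes: x right, y down, z forward; pixel columns grow to the right and rows downward; lengths in m; the calibration is good to about 2 mm. The wrist camera is an equidistant fisheye: a pixel r from the principal point sees the ray r / f radians off the axis. A picture is of the moment at which its call begins: read the wrist's pose just before it.
- job_done(): hands the job in, once; it reports no verdict.
The state is a dict: "time_s": time; "q": joint angles; "joint_velocities": joint speeds; "joint_torque": joint torques, N m; "ee_pos": TCP position; "ee_rot": TCP orientation; "wrist_force": force on the tool from outside, world axes, zero at the start; "moment": the same for the moment, N m; "finger_gap": finger opening in m.
Only numpy, scipy, OpenCV 4.12 (cv2) and the standard library are available. Lean on these libraries where they do the work, as an engineer would, in place of code of your own. Each camera call takes 0.05 s, during which the arm holds its last target. There are 200 camera calls.

## Working session

There is one attempt and no reset: what is moved stays moved. The work goes in short steps, Python scripts to look and compute and a tool call to move; the robot and the scene stay as the last step left them, time stands still between calls to the robot, and variables do not carry over. Pictures are saved under pics/ and viewed, about 8 in all and at most 12, crops included, and the job is handed in when it is done.

Besides the shell and the picture viewer there is one more tool, called after "Call:" as name(argument=value, ...) on one line, values as JSON. drive_tool: Moves the arm, as the interface text tells. Its arguments: {"type":"object","properties":{"rows":{"type":"array"},"force":{"type":"number"}},"required":["rows"]}

```bash
mkdir -p pics; ls; cat > h.py <<'E'
import numpy as np, cv2
from plant import state, capture, job_done, pinch_z
def ray(c,u,v):
    d=np.array([(u-c["cx"])/c["fx"],(v-c["cy"])/c["fy"],1.0]); M=np.array(c["cam_to_world"])
    return M[:3,3], M[:3,:3]@d
def onplane(c,u,v,z):
    o,d=ray(c,u,v); return o+d*(z-o[2])/d[2]
def cloud(c):
    D=c["depth"]; v,u=np.indices(D.shape); M=np.array(c["cam_to_world"])
    P=np.stack([(u-c["cx"])/c["fx"]*D,(v-c["cy"])/c["fy"]*D,D],-1)
    return P@M[:3,:3].T+M[:3,3]
E
python3 - <<'E'
from h import *
import pickle
for n in("scene","side"):
    c=capture(n); cv2.imwrite(f"pics/{n}0.png",c["image"]); pickle.dump(c,open(n+".pkl","wb"))
    print(n,c["fx"],c["cx"],c["cy"],np.round(c["cam_to_world"],3).tolist())
s=state();print(s["time_s"],s["ee_rot"],s["finger_gap"],pinch_z)
E
```

```text
pics
scene 452.681741865211 318.98817614798065 202.48058448199734 [[-0.542, 0.552, -0.634, 1.419], [0.84, 0.371, -0.396, 0.566], [0.016, -0.747, -0.665, 0.991], [0.0, 0.0, 0.0, 1.0]]
side 472.2312388749948 315.2364381898891 196.52814453331717 [[0.939, -0.203, 0.279, 0.248], [-0.344, -0.508, 0.79, -0.877], [-0.019, -0.837, -0.547, 0.71], [0.0, 0.0, 0.0, 1.0]]
0.1 [[-2.26513490e-05  9.99998065e-01 -1.96723258e-03]
 [ 9.99999979e-01  2.30542120e-05  2.04764272e-04]
 [ 2.04809229e-04 -1.96722790e-03 -9.99998044e-01]] 0.09397826178952916 -0.0188
```

View pics/scene0.png

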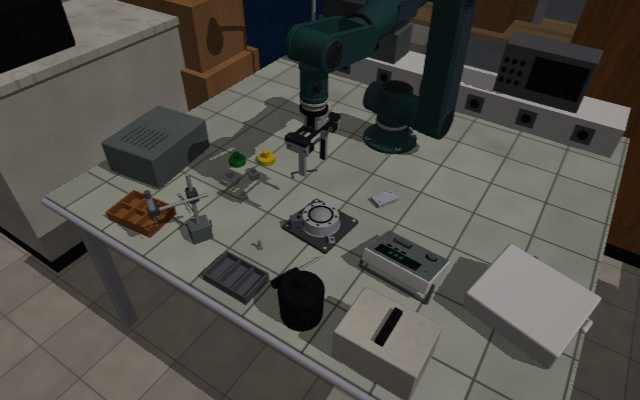

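View pics/side0.png

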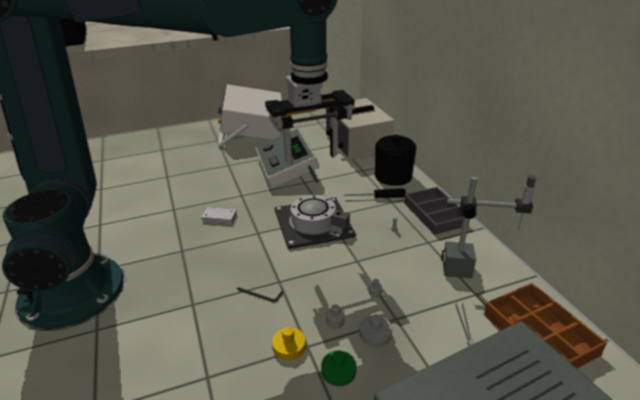

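The scene view shows the cell at (320,217), the indicator at (405,260) and the weights around (240,180). In the side view the cell is at (315,215). The disc candidates there are grey (376,328), yellow (290,343), green (338,367), and the smaller greys (335,315) and (376,288). By the description I choose the grey one at (376,328). Next is a close crop to check that choice.

```bash
python3 - <<'E'
from h import *
import pickle
S=pickle.load(open("scene.pkl","rb"));D=pickle.load(open("side.pkl","rb"))
r=lambda c,x,y,w,h:cv2.resize(c["image"][y:y+h,x:x+w],(400,300),interpolation=cv2.INTER_CUBIC)
a=np.vstack([np.hstack([r(S,270,185,100,75),r(D,265,180,100,75)]),np.hstack([r(S,350,220,100,75),r(D,300,260,120,90)])])
cv2.imwrite("pics/c1.png",cv2.convertScaleAbs(a,alpha=1.3))
for n,c in(("S",S),("D",D)):
    P=cloud(c)
    for nm,lo,hi in(("hous",.046,.054),("dome",.055,.066)):
        m=(P[...,2]>lo)&(P[...,2]<hi)&(c["depth"]>0)
        k,l,st,ce=cv2.connectedComponentsWithStats(m.astype(np.uint8))
        for i in range(1,k):
            if st[i,4]>40:
                q=P[l==i]; print(n,nm,st[i].tolist(),np.round(q.mean(0),3),np.round(q.min(0),3),np.round(q.max(0),3))
E
```

```text
S hous [129, 47, 39, 20, 78] [ 0.088 -1.253  0.05 ] [-0.034 -1.262  0.046] [ 0.204 -1.243  0.054]
S hous [103, 66, 26, 11, 53] [ 0.283 -1.251  0.051] [ 0.211 -1.264  0.046] [ 0.35  -1.237  0.054]
S hous [343, 67, 34, 11, 56] [-0.35  -0.337  0.05 ] [-0.36  -0.423  0.046] [-0.339 -0.247  0.054]
S hous [0, 96, 61, 28, 122] [ 0.692 -1.252  0.05 ] [ 0.568 -1.261  0.046] [ 0.819 -1.242  0.054]
S hous [527, 120, 51, 18, 101] [-0.351  0.52   0.05 ] [-0.362  0.427  0.046] [-0.339  0.617  0.054]
S hous [373, 129, 34, 10, 74] [0.048 0.016 0.05 ] [-0.005 -0.051  0.046] [0.071 0.064 0.054]
S hous [579, 135, 37, 13, 84] [-0.349  0.687  0.05 ] [-0.356  0.622  0.046] [-0.338  0.748  0.054]
S hous [178, 142, 27, 22, 53] [ 0.549 -0.517  0.05 ] [ 0.476 -0.528  0.047] [ 0.619 -0.506  0.054]
S hous [107, 161, 38, 16, 67] [ 0.743 -0.629  0.05 ] [ 0.733 -0.713  0.046] [ 0.755 -0.547  0.054]
S hous [289, 202, 50, 27, 643] [0.576 0.033 0.05 ] [ 0.509 -0.038  0.046] [0.639 0.092 0.054]
S hous [189, 215, 22, 19, 138] [ 0.803 -0.231  0.052] [ 0.765 -0.272  0.046] [ 0.841 -0.203  0.054]
S hous [381, 233, 15, 11,
[... 3611 characters left out ...]
0.388 1.25  0.061] [-0.049  1.23   0.055] [0.892 1.265 0.066]
D dome [220, 124, 55, 8, 179] [0.514 0.535 0.06 ] [0.432 0.512 0.055] [0.601 0.57  0.066]
D dome [338, 131, 45, 15, 137] [0.813 0.31  0.061] [0.772 0.293 0.055] [0.886 0.385 0.066]
D dome [265, 135, 54, 35, 409] [0.578 0.309 0.059] [0.533 0.214 0.055] [0.647 0.427 0.066]
D dome [271, 155, 8, 10, 44] [0.537 0.291 0.058] [0.526 0.266 0.055] [0.547 0.321 0.063]
D dome [375, 157, 40, 13, 136] [0.838 0.13  0.061] [0.803 0.108 0.055] [0.901 0.186 0.066]
D dome [304, 200, 21, 12, 159] [0.562 0.033 0.058] [0.539 0.007 0.055] [0.59  0.061 0.063]
D dome [43, 256, 54, 37, 284] [ 0.026 -0.047  0.06 ] [-0.034 -0.065  0.055] [0.064 0.017 0.066]
```

View pics/c1.png

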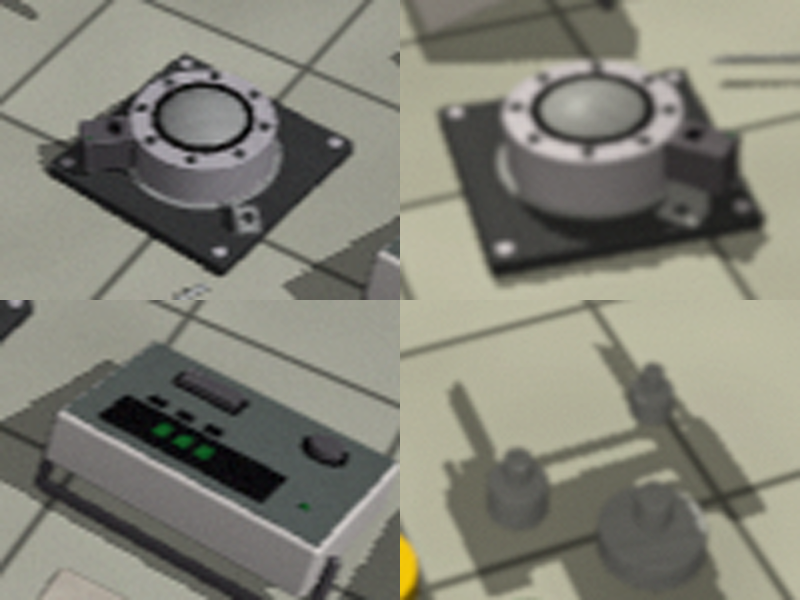

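The crops confirm the wide grey disc, at crop (652,530), i.e. side (376,329). In the scene view the pod is at (296,217), stop 2 at (331,239), the record key at (402,243) and the zero key at (431,257). Now I'll measure these precisely.

```bash
python3 - <<'E'
from h import *
import pickle
from scipy.optimize import least_squares
S=pickle.load(open("scene.pkl","rb"));D=pickle.load(open("side.pkl","rb"))
print("pod",onplane(S,296,217,.05),onplane(D,341,215,.05),"stop2",onplane(S,331.5,239,.026),"stop1 D",onplane(D,436-100+100-100,232,.026) if 0 else onplane(D,436.25-100,232,.026))
print("rec",onplane(S,402.5,243,.059),"zero",onplane(S,431.2,257,.059))
for n,c in(("S",S),("D",D)):
    P=cloud(c); ok=c["depth"]>0
    near=ok&(np.hypot(P[...,0]-.566,P[...,1]-.036)<.03)&(P[...,2]>.052)
    q=P[near]; f=least_squares(lambda p:np.linalg.norm(q-p,axis=1)-.055,[.566,.036,.007],loss="soft_l1",f_scale=.002)
    print(n,"dome",np.round(f.x,4),len(q))
    # dark ring via image mask: bright dome blob enclosed
    m=ok&(np.hypot(P[...,0]-f.x[0],P[...,1]-f.x[1])<.065)&(P[...,2]>.046)&(P[...,2]<.054)
    q=P[m]; q=q[np.hypot(*(q[:,:2]-f.x[:2]).T)>.045]
    # weights
    for nm,lo,hi in(("disc",.012,.024),("tops",.027,.05)):
        w=ok&(P[...,2]>lo)&(P[...,2]<hi)&(P[...,0]>.5)&(P[...,0]<.75)&(P[...,1]>-.42)&(P[...,1]<-.1)
        k,l,st,ce=cv2.connectedComponentsWithStats(w.astype(np.uint8))
        for i in range(1,k):
            if st[i,4]>8:
                q=P[l==i]; print(n,nm,st[i].tolist(),np.round(q.mean(0),3),np.round(q.min(0),3),np.round(q.max(0),3),c["image"][l==i].mean(0).astype(int))
# panel plane + keys in scene
P=cloud(S); ok=S["depth"]>0
m=ok&(P[...,0]>.52)&(P[...,0]<.665)&(P[...,1]>.23)&(P[...,1]<.43)&(P[...,2]>.042)
q=P[m]; 
for _ in range(6):
    A=np.c_[q[:,:2],np.ones(len(q))]; x=np.linalg.lstsq(A,q[:,2],rcond=None)[0]; r=q[:,2]-A@x; q=q[abs(r)<max(.003,1.5*r.std())]
n=np.r_[-x[:2],1]; n/=np.linalg.norm(n); print("panel",x,"n",n,"yaw",np.degrees(np.arctan2(x[1],x[0])))
E
```

```text
pod [ 0.61669862 -0.01552455  0.05      ] [ 0.61424109 -0.02287029  0.05      ] stop2 [0.61516133 0.11015031 0.026     ] stop1 D [ 0.59016555 -0.05186648  0.026     ]
rec [0.54457597 0.30088466 0.059     ] zero [0.54885001 0.38901162 0.059     ]
S dome [0.5793 0.0603 0.4798] 1995
S disc [221, 172, 18, 13, 149] [ 0.558 -0.335  0.018] [ 0.52  -0.369  0.012] [ 0.586 -0.308  0.023] [62 62 61]
S disc [248, 174, 8, 5, 23] [ 0.506 -0.28   0.018] [ 0.5   -0.294  0.012] [ 0.514 -0.27   0.024] [53 53 52]
S disc [239, 193, 8, 7, 40] [ 0.605 -0.237  0.017] [ 0.586 -0.25   0.012] [ 0.617 -0.226  0.023] [57 57 57]
S tops [226, 170, 6, 8, 39] [ 0.556 -0.338  0.038] [ 0.545 -0.351  0.027] [ 0.565 -0.326  0.046] [55 55 54]
S tops [240, 190, 5, 5, 16] [ 0.603 -0.241  0.032] [ 0.594 -0.248  0.028] [ 0.61  -0.232  0.039] [58 60 60]
D dome [0.5643 0.0362 0.0059] 263
D disc [369, 283, 14, 11, 99] [ 0.597 -0.246  0.017] [ 0.586 -0.257  0.012] [ 0.613 -0.23   0.023] [67 72 72]
D disc [340, 308, 5, 13, 38] [ 0.504 -0.291  0.022] [ 0.5   -0.301  0.013] [ 0.509 -0.276  0.024] [66 72 72]
D disc [359, 316, 34, 27, 574] [ 0.548 -0.347  0.018] [ 0.521 -0.372  0.012] [ 0.582 -0.31   0.023] [68 72 72]
D tops [373, 279, 7, 7, 38] [ 0.599 -0.244  0.032] [ 0.593 -0.25   0.027] [ 0.605 -0.235  0.036] [71 77 77]
D tops [371, 314, 12, 15, 142] [ 0.55  -0.344  0.039] [ 0.54  -0.353  0.028] [ 0.562 -0.331  0.045] [65 70 70]
panel [ 0.30251877 -0.02602498 -0.1037619 ] n [-0.28946913  0.02490235  0.95686336] yaw -4.916916076720617
```

```bash
cat >> h.py <<'E'
def wcap():
    s=state(); c=capture("wrist"); T=np.eye(4); T[:3,:3]=s["ee_rot"]; T[:3,3]=s["ee_pos"]
    c["cam_to_world"]=T@np.array(c["mount"]); return c
def wray(c,u,v):
    a=np.array([(u-c["cx"])/c["fx"],(v-c["cy"])/c["fy"]]); r=np.linalg.norm(a)+1e-12
    d=np.r_[a/r*np.sin(r),np.cos(r)]; M=c["cam_to_world"]; return M[:3,3],M[:3,:3]@d
def wplane(c,u,v,z):
    o,d=wray(c,u,v); return o+d*(z-o[2])/d[2]
def wproj(c,p):
    M=c["cam_to_world"]; q=M[:3,:3].T@(np.asarray(p)-M[:3,3]); t=np.arctan2(np.hypot(q[0],q[1]),q[2]); k=t/np.hypot(q[0],q[1])
    return c["cx"]+c["fx"]*q[0]*k, c["cy"]+c["fy"]*q[1]*k
def topdown(c,x0,x1,y0,y1,z,k=2000):
    # metric view from above at height z: image up=+x, left=+y
    X=x1-np.arange(int((x1-x0)*k))/k; Y=y1-np.arange(int((y1-y0)*k))/k
    M=c["cam_to_world"]; g=np.stack(np.meshgrid(X,Y,indexing="ij"),-1)
    p=np.dstack([g,np.full(g.shape[:2],z)])-M[:3,3]; q=p@M[:3,:3]
    r=np.hypot(q[...,0],q[...,1]); t=np.arctan2(r,q[...,2])
    return cv2.remap(c["image"],(c["cx"]+c["fx"]*q[...,0]/r*t).astype(np.float32),(c["cy"]+c["fy"]*q[...,1]/r*t).astype(np.float32),cv2.INTER_LINEAR)
E
python3 - <<'E'
from h import *
import pickle
c=wcap(); pickle.dump(c,open("w0.pkl","wb")); print(np.round(c["mount"],3),c["fx"],c["cx"],c["cy"])
print("crown px",wproj(c,[.565,.037,.062]))
cv2.imwrite("pics/w0.png",c["image"])
S=pickle.load(open("scene.pkl","rb"));D=pickle.load(open("side.pkl","rb"))
print("bolt",onplane(S,259,248,0),onplane(D,394,234,0),"sd tip",onplane(S,322,258,0),onplane(D,345,196,0))
E
```

```text
[[-0.002 -0.969 -0.246  0.071]
 [ 1.    -0.002 -0.001 -0.   ]
 [ 0.    -0.246  0.969 -0.206]
 [ 0.     0.     0.     1.   ]] 309.70691628693146 320.7625650711597 198.7172970676388
crown px (np.float64(336.2129082127913), np.float64(154.92920149810388))
bolt [ 0.74339641 -0.06094997  0.        ] [ 0.7311107 -0.0795804  0.       ] sd tip [0.67333533 0.11474583 0.        ] [0.687053   0.12093797 0.        ]
```

View pics/w0.png

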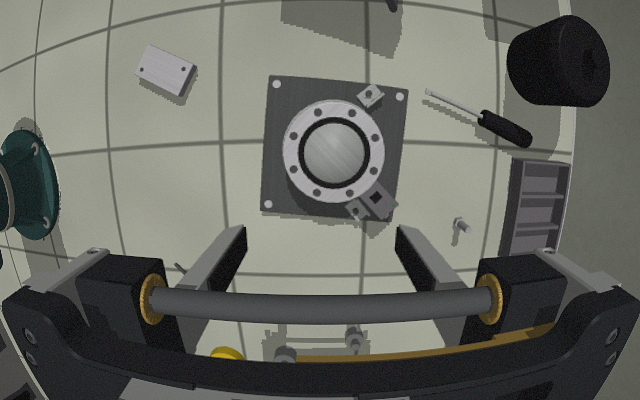

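The wrist view shows the cell clearly: dome (334,153), pod (376,198), stop 1 (355,210), stop 2 (370,95), plate screws (277,84), (400,97) and (268,204). I'll fit these.

```bash
python3 - <<'E'
from h import *
import pickle
c=pickle.load(open("w0.pkl","rb")); g=cv2.cvtColor(c["image"],cv2.COLOR_BGR2GRAY)
m=((g>100)).astype(np.uint8); k,l,st,ce=cv2.connectedComponentsWithStats(m)
def circ(q):
    A=np.c_[2*q,np.ones(len(q))]; x=np.linalg.lstsq(A,(q**2).sum(1),rcond=None)[0]; return x[:2],np.sqrt(x[2]+x[:2]@x[:2])
i=l[153,334]; cs,_=cv2.findContours((l==i).astype(np.uint8),0,cv2.CHAIN_APPROX_NONE)
q=np.array([wplane(c,u,v,.05)[:2] for u,v in cs[0][:,0]]); print("dome",st[i],circ(q))
# screws
for u,v in((277,84),(400,97),(268,204)):
    w=g[v-5:v+6,u-5:u+6].astype(float); w=np.clip(w-w.min()-60,0,None); yy,xx=np.indices(w.shape)
    uu,vv=u-5+(w*xx).sum()/w.sum(),v-5+(w*yy).sum()/w.sum(); print("screw",uu,vv,np.round(wplane(c,uu,vv,.013),4))
print("pod",wplane(c,376,197.5,.05),"stop2",wplane(c,370,93,.026))
print("bolt",wplane(c,456,222,.035),wplane(c,464,232,.0))
t=topdown(c,.46,.67,-.08,.15,.05); cv2.imwrite("pics/td.png",cv2.resize(t,None,fx=1.4,fy=1.4))
E
```

```text
dome [ 304  123   60   59 2777] (array([0.56280626, 0.03827555]), np.float64(0.031771428398379625))
screw 276.2255781028787 83.66399244926852 [0.4962 0.1183 0.013 ]
screw 399.2949602122016 96.06949602122016 [0.6433 0.1048 0.013 ]
screw 267.8525073746313 203.59941002949853 [ 0.4826 -0.0286  0.013 ]
pod [ 0.61066411 -0.0116338   0.05      ] stop2 [0.60530718 0.10566531 0.026     ]
bolt [ 0.71992082 -0.04735174  0.035     ] [ 7.52190866e-01 -7.46430882e-02 -5.55111512e-17]
```

View pics/td.png

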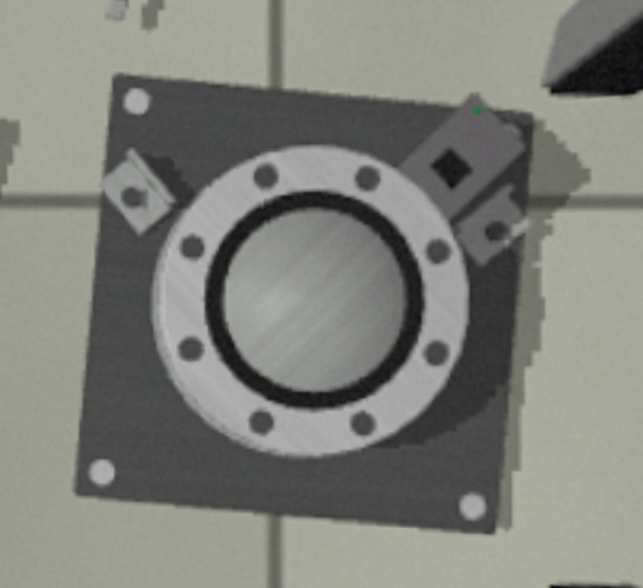

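Cell centre is (0.5628, 0.0382), plate yaw −5.3°, and the pod is now at world bearing ≈ −45.6°, so it has about 85° to turn. I'll shut the gripper, align and descend behind the pod.

Call:
drive_tool(rows=[[255,0,0,0,0,0,0.95],[255,0,0,0,0,0,0.95],[255,0,0,0,0,0,0.95],[255,0,0,0,0,0,0.95],[255,0,0,0,0,0,0.95]], force=20)

```text
time_s: 0.65
ee_pos: [0.5497, 0.0, 0.1778]
ee_rot: [[0.62, 0.785, -0.001], [0.785, -0.62, 0.0], [-0.0, -0.001, -1.0]]
wrist_force: [0.5, -0.3, 0.6]
finger_gap: 0.0576
```

Call:
drive_tool(rows=[[255,0,0,0,0,0,0.95],[255,0,0.96,0,0,0,0],[255,0.06,0.96,0,0,0,0],[255,0,0,0.9,0,0,0],[255,0,0,0.9,0,0,0]])

```text
time_s: 1.15
ee_pos: [0.5926, -0.0407, 0.124]
ee_rot: [[0.715, 0.699, 0.002], [0.699, -0.715, -0.0], [0.001, 0.001, -1.0]]
wrist_force: [-1.2, -0.2, -0.4]
finger_gap: 0.0175
```

Call:
drive_tool(rows=[[255,0,0,0.9,0,0,0],[255,0,0,0.9,0,0,0],[255,0,0,0.7,0,0,0],[255,0,0,0.5,0,0,0],[255,0,0,0,0,0,0]])

```text
time_s: 1.65
ee_pos: [0.5894, -0.0396, 0.0312]
ee_rot: [[0.714, 0.7, -0.006], [0.7, -0.714, 0.001], [-0.003, -0.005, -1.0]]
wrist_force: [-0.3, -0.2, -0.2]
finger_gap: 0.0002
```

Call:
drive_tool(rows=[[255,0.2,0,-0.08,0,0,0],[255,0.2,0,0,0,0,0],[255,0.27,0.063,0,0,0,-0.75],[255,0.27,0.063,0,0,0,-0.75],[255,0.27,0.063,0,0,0,-0.75]])

```text
time_s: 2.15
ee_pos: [0.622, -0.016, 0.0388]
ee_rot: [[0.459, 0.888, 0.004], [0.888, -0.459, -0.0], [0.002, 0.004, -1.0]]
wrist_force: [-0.2, -0.1, -0.1]
finger_gap: 0.0008
```

Call:
drive_tool(rows=[[255,0.27,0.063,0,0,0,-0.75],[255,0.27,0.063,0,0,0,-0.75],[255,0.27,0.063,0,0,0,-0.75],[255,0.27,0.063,0,0,0,-0.75],[255,0,0,0,0,0,0]])

```text
time_s: 2.65
ee_pos: [0.6391, 0.0129, 0.0385]
ee_rot: [[0.061, 0.998, 0.004], [0.998, -0.061, 0.0], [0.0, 0.004, -1.0]]
wrist_force: [-0.5, 0.1, -0.5]
finger_gap: 0.0006
```

```bash
cat >> h.py <<'E'
C=np.array([.5628,.0382])
def arc():
    s=state(); p=np.array(s["ee_pos"]); R=np.array(s["ee_rot"]); b=np.arctan2(R[1,1],R[0,1]); d=p[:2]-C
    print(s["time_s"],"yaw",np.degrees(b).round(1),"rad",(d@[np.cos(b),np.sin(b)]).round(4),"tan",(d@[-np.sin(b),np.cos(b)]).round(4),"z",p[2].round(4),"F",np.round(s["wrist_force"],1))
E
python3 -c "
from h import *
arc()"
```

```text
2.65 yaw -3.5 rad 0.0777 tan -0.0206 z 0.0385 F [-0.5  0.1 -0.5]
```

```bash
python3 - <<'E'
from h import *
c=wcap(); cv2.imwrite("pics/w1.png",np.hstack([c["image"][40:360,120:520],capture("side")["image"][120:320,200:450].repeat(1,0)[:320].copy() if 0 else cv2.resize(capture("side")["image"][150:290,230:405],(400,320))]))
E
```

```text
(no output)
```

View pics/w1.png

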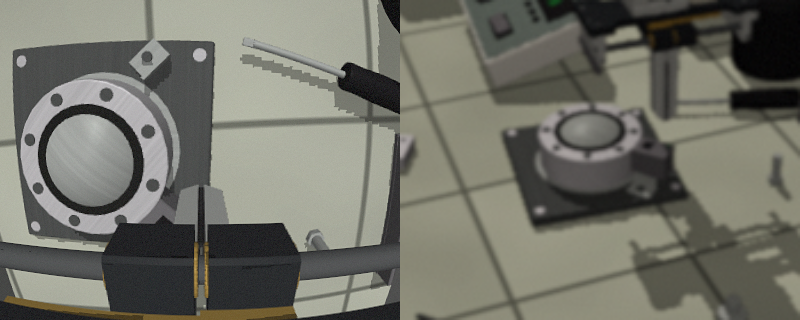

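The picture seems to show the pod still at its old place in the side view (342,217). I need to know whether this view is current, so I'll project the TCP into it.

```bash
cat >> h.py <<'E'
def proj(c,p):
    M=np.array(c["cam_to_world"]); q=M[:3,:3].T@(np.asarray(p)-M[:3,3]); return c["cx"]+c["fx"]*q[0]/q[2],c["cy"]+c["fy"]*q[1]/q[2]
E
python3 - <<'E'
from h import *
s=state(); c=capture("side"); w=wcap()
P=cloud(c)
print("TCP in side",proj(c,s["ee_pos"]),"wrist",wproj(w,s["ee_pos"]), s["ee_pos"],s["time_s"])
for p in([.614,-.0146,.05],[.638,.033,.05]): print("pod at",p,proj(c,p),wproj(w,p))
print("depth cloud near finger tip", [np.round(P[v,u],3).tolist() for u,v in((346,185),(346,192),(346,197),(342,216))])
a=cv2.resize(c["image"][170:250,285:385],(500,400),interpolation=cv2.INTER_CUBIC)
b=cv2.resize(capture("scene")["image"][190:250,270:345],(500,400),interpolation=cv2.INTER_CUBIC)
cv2.imwrite("pics/s2.png",cv2.resize(np.hstack([a,b]),(800,320)))
E
```

```text
TCP in side (np.float64(344.4678949404248), np.float64(209.38033168140373)) wrist (np.float64(321.7163427108321), np.float64(224.94432877318866)) [0.63831824 0.01186453 0.03793894] 2.75
pod at [0.614, -0.0146, 0.05] (np.float64(339.5857802810697), np.float64(213.18169540945192)) (np.float64(289.4702178391813), np.float64(268.23497649158475))
pod at [0.638, 0.033, 0.05] (np.float64(341.1220040507186), np.float64(201.01732157544467)) (np.float64(319.16974624222325), np.float64(200.15662909137248))
depth cloud near finger tip [[0.639, 0.006, 0.113], [0.637, 0.002, 0.095], [0.637, 0.0, 0.082], [0.616, -0.026, 0.049]]
```

View pics/s2.png

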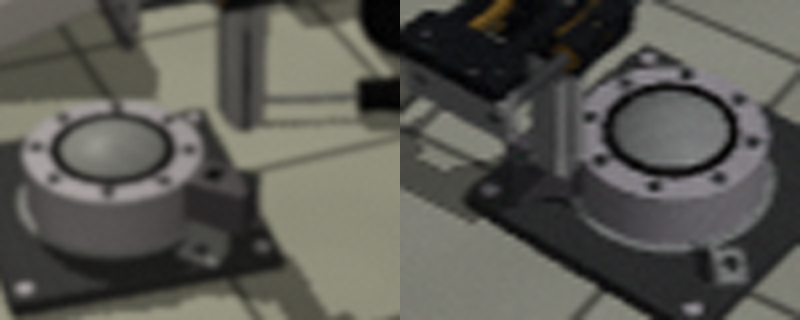

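```bash
python3 - <<'E'
from h import *
s=state(); t=np.array(s["ee_pos"]); print(t,s["ee_rot"],s["q"],s["finger_gap"])
for n in("side","scene"):
    c=capture(n); P=cloud(c); m=(c["depth"]>0)&(np.hypot(P[...,0]-t[0],P[...,1]-t[1])<.03)&(P[...,2]>.022)&(P[...,2]<.2)
    h,e=np.histogram(P[m][:,2],bins=np.arange(.02,.2,.01)); print(n,dict(zip(e.round(2).tolist(),h.tolist())))
    v,u=np.nonzero(m&(P[...,2]<.1)); print(u.min(),u.max(),v.max())
w=wcap(); d=w["depth"]
for u in(305,316,328,338): print(u,[(v,float(d[v,u].round(3))) for v in range(215,265,6)])
M=w["cam_to_world"]; print("TCP depth in cam", (M[:3,:3].T@(t-M[:3,3])).round(3))
E
```

```text
[0.63758231 0.01136727 0.03721124] [[ 6.41796149e-02  9.97937993e-01  8.60318582e-04]
 [ 9.97938353e-01 -6.41794672e-02 -1.98334983e-04]
 [-1.42711227e-04  8.71273971e-04 -9.99999610e-01]] [-4.06613730e+00  1.96381414e+01  7.73118482e+01 -7.89879131e-03
  8.30000361e+01 -3.85431448e-01] 0.00021886890880926996
side {0.02: 0, 0.03: 0, 0.04: 31, 0.05: 3, 0.06: 12, 0.07: 38, 0.08: 46, 0.09: 41, 0.1: 49, 0.11: 41, 0.12: 52, 0.13: 46, 0.14: 40, 0.15: 7, 0.16: 11, 0.17: 14, 0.18: 81}
333 351 213
scene {0.02: 29, 0.03: 39, 0.04: 36, 0.05: 9, 0.06: 7, 0.07: 21, 0.08: 23, 0.09: 25, 0.1: 26, 0.11: 26, 0.12: 24, 0.13: 13, 0.14: 7, 0.15: 3, 0.16: 12, 0.17: 17, 0.18: 68}
291 309 230
305 [(215, 0.2409999966621399), (221, 0.24300000071525574), (227, 0.24500000476837158), (233, 0.17499999701976776), (239, 0.16500000655651093), (245, 0.15700000524520874), (251, 0.14900000393390656), (257, 0.14300000667572021), (263, 0.13699999451637268)]
316 [(215, 0.23999999463558197), (221, 0.24199999868869781), (227, 0.18299999833106995), (233, 0.17299999296665192), (239, 0.164000004529953), (245, 0.0), (251, 0.1509999930858612), (257, 0.14399999380111694), (263, 0.13699999451637268)]
328 [(215, 0.24300000071525574), (221, 0.24300000071525574), (227, 0.18400000035762787), (233, 0.17499999701976776), (239, 0.16599999368190765), (245, 0.15700000524520874), (251, 0.15000000596046448), (257, 0.14399999380111694), (263, 0.1379999965429306)]
338 [(215, 0.2549999952316284), (221, 0.2549999952316284), (227, 0.257999986410141), (233, 0.17399999499320984), (239, 0.16500000655651093), (245, 0.15700000524520874), (251, 0.15000000596046448), (257, 0.14399999380111694), (263, 0.13699999451637268)]
TCP depth in cam [0.001 0.019 0.217]
```

Both cameras agree that the real fingertips are about 31 mm behind the reported TCP (side depth and wrist depth), so the fingers passed over the pod without touching it. I'll go back along the arc, measure the tips exactly, then go lower.

Call:
drive_tool(rows=[[255,-0.26,-0.09,0,0,0,0.75],[255,-0.26,-0.09,0,0,0,0.75],[255,-0.26,-0.09,0,0,0,0.75],[255,-0.26,-0.09,0,0,0,0.75],[255,-0.26,-0.09,0,0,0,0.75]])

```text
time_s: 3.55
ee_pos: [0.6138, -0.0224, 0.0367]
ee_rot: [[0.558, 0.83, -0.0], [0.83, -0.558, -0.0], [-0.0, 0.0, -1.0]]
wrist_force: [-0.4, 0.6, -0.1]
finger_gap: 0.0004
```

Call:
drive_tool(rows=[[255,-0.26,-0.09,0,0,0,0.75],[255,-0.26,-0.09,0,0,0,0.75],[255,-0.25,0,0,0,0,0],[255,-0.25,0,0,0,0,0],[255,0,0,0,0,0,0]])

```text
time_s: 4.05
ee_pos: [0.5892, -0.0424, 0.0367]
ee_rot: [[0.714, 0.7, -0.0], [0.7, -0.714, -0.0], [-0.0, 0.0, -1.0]]
wrist_force: [0.2, 0.2, 0.3]
finger_gap: 0.0004
```

```bash
python3 - <<'E'
from h import *
arc(); w=wcap(); d=w["depth"]; M=np.array(w["mount"])
def tool(u,v):
    a=np.array([(u-w["cx"])/w["fx"],(v-w["cy"])/w["fy"]]); r=np.linalg.norm(a); k=np.tan(r)/r
    return M[:3,:3]@(np.r_[a*k,1]*d[v,u])+M[:3,3]
for u in(312,330): print([ (v,tool(u,v).round(4).tolist()) for v in range(220,236,2) if d[v,u]>0])
E
```

```text
4.05 yaw -45.6 rad 0.0761 tan -0.0376 z 0.0367 F [0.2 0.2 0.3]
[(220, [-0.0047, -0.0073, 0.0255]), (222, [-0.0067, -0.0073, 0.0264]), (224, [-0.0082, -0.0073, 0.026]), (226, [0.01, -0.0056, -0.0307]), (228, [0.0097, -0.0055, -0.0336]), (230, [0.0091, -0.0054, -0.0354]), (232, [0.0092, -0.0053, -0.039]), (234, [0.0096, -0.0052, -0.0434])]
[(220, [-0.0085, 0.0072, 0.0369]), (222, [-0.0103, 0.0072, 0.037]), (224, [-0.0123, 0.0073, 0.0378]), (226, [0.0097, 0.0052, -0.0299]), (228, [0.0097, 0.0051, -0.0334]), (230, [0.0094, 0.0051, -0.036]), (232, [0.0093, 0.005, -0.0393]), (234, [0.0101, 0.0048, -0.0446])]
```

Tips are at tool z ≈ −29 mm; the bench plate reads correctly, so the camera mount is right and the reported TCP is about 29 mm too far forward. I'll lower by 32 mm and sweep.

Call:
drive_tool(rows=[[255,0,0,0.4,0,0,0],[255,0,0,0.4,0,0,0],[255,0,0,0.27,0,0,0],[255,0.25,0,0,0,0,0],[255,0.15,0,0,0,0,0]])

```text
time_s: 4.6
ee_pos: [0.5985, -0.0327, 0.0039]
ee_rot: [[0.714, 0.7, -0.001], [0.7, -0.714, 0.0], [-0.0, -0.001, -1.0]]
wrist_force: [0.4, 0.8, 1.0]
finger_gap: 0.0008
```

```bash
python3 -c "
from h import *
arc()"
```

```text
4.6 yaw -45.6 rad 0.0756 tan -0.0241 z 0.0039 F [0.4 0.8 1. ]
```

Call:
drive_tool(rows=[[255,0.27,0.063,0,0,0,-0.75],[255,0.27,0.063,0,0,0,-0.75],[255,0.27,0.063,0,0,0,-0.75],[255,0.27,0.063,0,0,0,-0.75],[255,0.27,0.063,0,0,0,-0.75]])

```text
time_s: 5.1
ee_pos: [0.6288, -0.0058, 0.0045]
ee_rot: [[0.265, 0.964, -0.0], [0.964, -0.265, -0.002], [-0.002, 0.0, -1.0]]
wrist_force: [-0.4, -2.7, -0.6]
finger_gap: 0.0005
```

Call:
drive_tool(rows=[[255,0.27,0.063,0,0,0,-0.75],[255,0.27,0.063,0,0,0,-0.75],[255,0.27,0.063,0,0,0,-0.75],[255,0.27,0.063,0,0,0,-0.75],[255,0.27,0.063,0,0,0,-0.75]])

```text
time_s: 5.6
ee_pos: [0.6414, 0.0337, 0.0048]
ee_rot: [[-0.253, 0.967, 0.002], [0.967, 0.253, -0.002], [-0.003, 0.001, -1.0]]
wrist_force: [1.0, -1.9, -2.1]
finger_gap: 0.0001
```

```bash
python3 -c "
from h import *
arc()"
```

```text
5.6 yaw 14.7 rad 0.0749 tan -0.0242 z 0.0048 F [ 1.  -1.9 -2.1]
```

Call:
drive_tool(rows=[[255,0.27,0.07,0,0,0,-0.75],[255,0.27,0.07,0,0,0,-0.75],[255,0.27,0.07,0,0,0,-0.75],[255,0.135,0.035,0,0,0,-0.375],[255,0.09,0.022,0,0,0,-0.25]])

```text
time_s: 6.1
ee_pos: [0.6362, 0.0655, 0.0048]
ee_rot: [[-0.609, 0.793, 0.002], [0.793, 0.609, -0.002], [-0.002, 0.0, -1.0]]
wrist_force: [1.1, -2.2, -1.3]
finger_gap: 0.0004
```

```bash
python3 -c "
from h import *
arc()"
```

```text
6.1 yaw 37.5 rad 0.0749 tan -0.0231 z 0.0048 F [ 1.1 -2.2 -1.3]
```

Call:
drive_tool(rows=[[255,0.05,0.01,0,0,0,-0.125],[255,0.05,0.01,0,0,0,-0.125],[255,0.05,0,0,0,0,0],[255,0.05,0,0,0,0,0],[255,0.0,0,0,0,0,0]])

```text
time_s: 6.6
ee_pos: [0.6358, 0.067, 0.0049]
ee_rot: [[-0.634, 0.773, 0.008], [0.773, 0.634, -0.006], [-0.01, 0.002, -1.0]]
wrist_force: [8.8, -9.0, -5.3]
finger_gap: 0.0005
```

```bash
python3 -c "
from h import *
arc()"
```

```text
6.6 yaw 39.3 rad 0.0748 tan -0.024 z 0.0049 F [ 8.8 -9.  -5.3]
```

The force jumped to 12 N at yaw 39.3° (expected about 39.7°), so the pod is against the second stop. I'll back off, rise and go towards the indicator.

Call:
drive_tool(rows=[[255,-0.5,0,0,0,0,0],[255,0,0,-1,0,0,0],[255,0,0,-1,0,0,0.9],[255,0,0,-1,0,0,0.9],[255,0,0,-1,0,0,0.9]])

```text
time_s: 7.1
ee_pos: [0.6415, 0.0597, 0.1263]
ee_rot: [[-0.301, 0.954, -0.0], [0.954, 0.301, 0.001], [0.001, 0.0, -1.0]]
wrist_force: [0.5, -0.1, -0.3]
finger_gap: 0.0008
```

Call:
drive_tool(rows=[[255,0,0,0,0,0,0.9],[255,0,0,0,0,0,0.9],[255,1,-0.8,0,0,0,0.9],[255,1,-0.8,0,0,0,0],[255,1,-0.8,0,0,0,0]])

```text
time_s: 7.6
ee_pos: [0.5712, 0.1519, 0.1251]
ee_rot: [[0.067, 0.998, -0.0], [0.998, -0.067, 0.002], [0.002, -0.0, -1.0]]
wrist_force: [-0.8, 0.3, 0.1]
finger_gap: 0.0004
```

Call:
drive_tool(rows=[[255,1,0,0,0,0,0],[255,1,0,0,0,0,0],[255,1,0,0,0,0,0],[255,1,0,0,0,0,0],[255,0,0,0,0,0,0]])

```text
time_s: 8.1
ee_pos: [0.5792, 0.2745, 0.1247]
ee_rot: [[0.062, 0.998, -0.001], [0.998, -0.062, 0.003], [0.003, -0.001, -1.0]]
wrist_force: [-0.6, 0.9, -0.4]
finger_gap: 0.0002
```

```bash
python3 - <<'E'
from h import *
import pickle
arc(); s=state(); print(s["ee_pos"],np.round(s["ee_rot"],3))
w=wcap(); pickle.dump(w,open("w3.pkl","wb")); print(wproj(w,[.549,.389,.059]),wproj(w,[.545,.301,.059]))
cv2.imwrite("pics/w3.png",w["image"])
c=capture("scene"); pickle.dump(c,open("scene3.pkl","wb"))
E
```

```text
8.1 yaw -3.5 rad 0.0018 tan 0.2369 z 0.1247 F [-0.6  0.9 -0.4]
[0.57923851 0.27450407 0.12473114] [[ 0.062  0.998 -0.001]
 [ 0.998 -0.062  0.003]
 [ 0.003 -0.001 -1.   ]]
(np.float64(278.197552960467), np.float64(76.34905004430924)) (np.float64(281.12506995498103), np.float64(175.26943635606585))
```

View pics/w3.png

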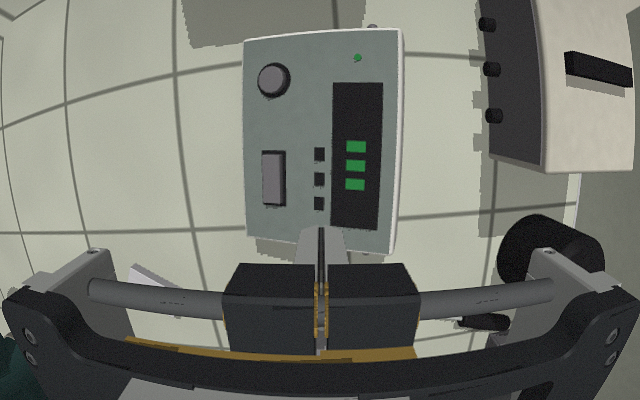

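Zero key top is at (272,80) and record key top at (272,179) in the wrist view. I'll compute the moves.

```bash
cat >> h.py <<'E'
def plan(target,unit=.03):
    s=state(); R=np.array(s["ee_rot"]); d=np.asarray(target)-s["ee_pos"]; print("shift units",(R.T@d/unit).round(3)); return R.T@d
E
python3 - <<'E'
from h import *
import pickle
w=pickle.load(open("w3.pkl","rb")); im=w["image"].astype(int); g=im.sum(2)/3
sat=im.max(2)-im.min(2)
for nm,(u,v) in (("zero",(272,80)),("rec",(272,179))):
    print(nm,im[v,u])
    m=((np.abs(im-im[v,u]).max(2)<25)&(sat<14)).astype(np.uint8); k,l,st,ce=cv2.connectedComponentsWithStats(m,connectivity=4); i=l[v,u]; print(st[i],ce[i],wplane(w,*ce[i],.059).round(4))
    d=w["depth"]; a=np.array([(u-w["cx"])/w["fx"],(v-w["cy"])/w["fy"]]); r=np.linalg.norm(a); M=w["cam_to_world"]
    print("depth pt",(M[:3,:3]@(np.r_[a*np.tan(r)/r,1]*d[v,u])+M[:3,3]).round(4))
c=pickle.load(open("scene3.pkl","rb")); 
# cell pod final bearing from scene
P=cloud(c); m=(c["depth"]>0)&(np.abs(P[...,2]-.05)<.006)&(np.hypot(P[...,0]-C[0],P[...,1]-C[1])>.062)&(np.hypot(P[...,0]-C[0],P[...,1]-C[1])<.095)
q=P[m]-np.r_[C,0]; print("pod pts",m.sum(),q.mean(0).round(3),np.degrees(np.arctan2(q[:,1].mean(),q[:,0].mean())))
E
```

```text
zero [105 104 106]
[259  66  24  27 501] [270.51497006  78.68263473] [0.5421 0.3876 0.059 ]
depth pt [0.5432 0.3865 0.0578]
rec [109 106 109]
[  243    30   155   251 21795] [312.10130764 130.41073641] [0.5753 0.3389 0.059 ]
depth pt [0.5363 0.2981 0.0586]
pod pts 81 [0.062 0.048 0.049] 37.77021021388279
```

Call:
drive_tool(rows=[[255,0.93,-0.53,0,0,0,0],[255,0.93,-0.53,0,0,0,0],[255,0.92,-0.54,0,0,0,0],[255,0.92,-0.53,0,-0.72,0,0],[255,0,0,0,-0.72,0,0]])

```text
time_s: 8.7
ee_pos: [0.5231, 0.3873, 0.1249]
ee_rot: [[0.065, 0.977, 0.202], [0.998, -0.064, -0.011], [0.002, 0.203, -0.979]]
wrist_force: [0.4, -1.7, 0.2]
finger_gap: 0.0002
```

Call:
drive_tool(rows=[[255,0,0,0,-0.71,0,0],[255,0,0,0.7,0,0,0],[255,0,0,0.7,0,0,0],[255,0,0,0.7,0,0,0],[255,0,0,0.2,0,0,0]])

```text
time_s: 9.2
ee_pos: [0.543, 0.3815, 0.0558]
ee_rot: [[0.068, 0.954, 0.291], [0.998, -0.064, -0.023], [-0.003, 0.292, -0.956]]
wrist_force: [0.4, 0.1, -0.7]
finger_gap: 0.0006
```

```bash
cat >> h.py <<'E'
def press(K,off=.029,yaw=-4.2):
    s=state(); p=np.array(s["ee_pos"]); R=np.array(s["ee_rot"]); y=np.radians(yaw); n=np.array([-np.sin(.3)*np.cos(y),-np.sin(.3)*np.sin(y),np.cos(.3)])
    tip=p-off*R[:,2]; print(s["time_s"],"gap along n",((tip-K)@n).round(4),"tilt err deg",np.degrees(np.arccos(min(1,-R[:,2]@n))).round(1),"lateral in tool xy units",(R.T@(np.asarray(K)-tip)/.03).round(3),"F.n",(np.array(s["wrist_force"])@n).round(2),np.round(s["wrist_force"],1))
KZ=np.array([.5425,.3876,.059]); KR=np.array([.5363,.2981,.059])
E
python3 -c "
from h import *
press(KZ)"
```

```text
9.2 gap along n 0.0257 tilt err deg 0.2 lateral in tool xy units [0.201 0.002 0.856] F.n -0.75 [ 0.4  0.1 -0.7]
```

Call:
drive_tool(rows=[[255,0.2,0,0.2,0,0,0],[255,0,0,0.3,0,0,0],[255,0,0,0.2,0,0,0],[255,0,0,0,0,0,0],[255,0,0,0,0,0,0]])

```text
time_s: 9.7
ee_pos: [0.5505, 0.3898, 0.0389]
ee_rot: [[0.066, 0.953, 0.295], [0.998, -0.063, -0.019], [0.0, 0.296, -0.955]]
wrist_force: [0.2, -0.2, 0.0]
finger_gap: 0.0003
```

```bash
python3 -c "
from h import *
press(KZ)"
```

```text
9.7 gap along n 0.0075 tilt err deg 0.1 lateral in tool xy units [-0.091 -0.051  0.248] F.n -0.06 [ 0.2 -0.2  0. ]
```

Call:
drive_tool(rows=[[255,0,0,0.06,0,0,0],[255,0,0,0.06,0,0,0],[255,0,0,0.06,0,0,0],[255,0,0,0,0,0,0],[255,0,0,0,0,0,0]])

```text
time_s: 10.2
ee_pos: [0.552, 0.3897, 0.0337]
ee_rot: [[0.066, 0.953, 0.295], [0.998, -0.063, -0.019], [0.0, 0.296, -0.955]]
wrist_force: [-0.3, 0.6, 0.7]
finger_gap: 0.0004
```

```bash
python3 -c "
from h import *
press(KZ)"
```

```text
10.2 gap along n 0.0021 tilt err deg 0.1 lateral in tool xy units [-0.09  -0.049  0.07 ] F.n 0.79 [-0.3  0.6  0.7]
```

Call:
drive_tool(rows=[[255,-0.08,-0.04,0.05,0,0,0],[255,0,0,0.05,0,0,0],[255,0,0,0.05,0,0,0],[255,0,0,0,0,0,0],[255,0,0,0,0,0,0]])

```text
time_s: 10.7
ee_pos: [0.5524, 0.3878, 0.0297]
ee_rot: [[0.066, 0.953, 0.296], [0.998, -0.063, -0.018], [0.001, 0.297, -0.955]]
wrist_force: [-1.7, 1.5, 5.1]
finger_gap: 0.0005
```

```bash
python3 -c "
from h import *
press(KZ)"
```

```text
10.7 gap along n -0.0019 tilt err deg 0.2 lateral in tool xy units [-0.027 -0.025 -0.062] F.n 5.38 [-1.7  1.5  5.1]
```

Call:
drive_tool(rows=[[255,0,0,0.04,0,0,0],[255,0,0,0.03,0,0,0],[255,0,0,0.0,0,0,0],[255,0,0,0,0,0,0],[255,0,0,0,0,0,0]])

```text
time_s: 11.2
ee_pos: [0.5526, 0.3878, 0.0296]
ee_rot: [[0.066, 0.953, 0.296], [0.998, -0.064, -0.018], [0.001, 0.297, -0.955]]
wrist_force: [-6.9, 0.3, 13.2]
finger_gap: 0.0007
```

```bash
python3 -c "
from h import *
press(KZ)"
```

```text
11.2 gap along n -0.0021 tilt err deg 0.2 lateral in tool xy units [-0.027 -0.028 -0.069] F.n 14.64 [-6.9  0.3 13.2]
```

The key bottomed: force rose 5→15 N with no further motion. I'll retract, untilt and travel towards the disc, stopping beyond it so that the wrist camera sees it.

Call:
drive_tool(rows=[[255,0,0,-0.8,0,0,0],[255,0,0,-1,0,0,0],[255,0,0,-1,0.72,0,0],[120,-0.5,0,-0.5,0.72,0,0],[120,-1,0,0,0.72,0,0]])

```text
time_s: 11.7
ee_pos: [0.5221, 0.3458, 0.1251]
ee_rot: [[0.063, 0.998, -0.001], [0.998, -0.063, 0.004], [0.004, -0.001, -1.0]]
wrist_force: [1.1, -0.3, -0.4]
finger_gap: 0.0132
```

Call:
drive_tool(rows=[[120,-1,0.1,0,0,0,0],[120,-1,0.1,0,0,0,0],[120,-1,0.1,0,0,0,0],[120,-1,0.1,0,0,0,0],[120,-1,0.1,0,0,0,0]])

```text
time_s: 12.2
ee_pos: [0.5259, 0.1915, 0.1202]
ee_rot: [[0.067, 0.998, -0.004], [0.998, -0.067, -0.001], [-0.002, -0.004, -1.0]]
wrist_force: [0.4, -0.2, 0.0]
finger_gap: 0.0492
```

Call:
drive_tool(rows=[[120,-1,0.1,0,0,0,0],[120,-1,0.1,0,0,0,0],[120,-1,0.1,0,0,0,0],[120,-1,0.1,0,0,0,0],[120,-1,0.1,0,0,0,0]])

```text
time_s: 12.7
ee_pos: [0.5307, 0.0411, 0.1203]
ee_rot: [[0.067, 0.998, -0.005], [0.998, -0.067, -0.0], [-0.001, -0.004, -1.0]]
wrist_force: [0.0, -0.4, -0.1]
finger_gap: 0.0499
```

Call:
drive_tool(rows=[[120,-1,0.1,0,0,0,0],[120,-1,0.1,0,0,0,0],[120,-1,0.1,0,0,0,0],[120,-1,0.1,0,0,0,0],[120,-1,0.1,0,0,0,0]])

```text
time_s: 13.2
ee_pos: [0.5357, -0.1092, 0.1202]
ee_rot: [[0.067, 0.998, -0.005], [0.998, -0.067, 0.001], [0.0, -0.005, -1.0]]
wrist_force: [0.0, 0.1, 0.7]
finger_gap: 0.05
```

Call:
drive_tool(rows=[[120,-1,0.1,0,0,0,0],[120,-1,0.1,0,0,0,0],[120,-1,0.1,0,0,0,0],[120,-1,0.1,0,0,0,0],[120,-1,0.1,0,0,0,0]])

```text
time_s: 13.7
ee_pos: [0.5407, -0.2597, 0.1201]
ee_rot: [[0.067, 0.998, -0.004], [0.998, -0.067, 0.001], [0.001, -0.005, -1.0]]
wrist_force: [1.3, -0.9, -0.4]
finger_gap: 0.0498
```

Call:
drive_tool(rows=[[120,-1,0.1,0,0,0,0],[120,-1,0.1,0,0,0,0],[120,-1,0.1,0,0,0,0],[120,-1,0.1,0,0,0,0],[120,0,0,0,0,0,0]])

```text
time_s: 14.2
ee_pos: [0.544, -0.3825, 0.1191]
ee_rot: [[0.071, 0.997, -0.005], [0.997, -0.071, 0.001], [0.0, -0.005, -1.0]]
wrist_force: [0.3, 0.9, -0.9]
finger_gap: 0.0496
```

```bash
python3 - <<'E'
from h import *
import pickle
s=state(); print(s["time_s"],s["ee_pos"],np.round(s["ee_rot"],3),s["finger_gap"])
w=wcap(); pickle.dump(w,open("w4.pkl","wb")); print(wproj(w,[.553,-.343,.044]))
cv2.imwrite("pics/w4.png",w["image"])
E
```

```text
14.2 [ 0.54404149 -0.3824752   0.11906472] [[ 0.071  0.997 -0.005]
 [ 0.997 -0.071  0.001]
 [ 0.    -0.005 -1.   ]] 0.04963655969322626
(np.float64(328.25088197232617), np.float64(156.26326948896633))
```

View pics/w4.png

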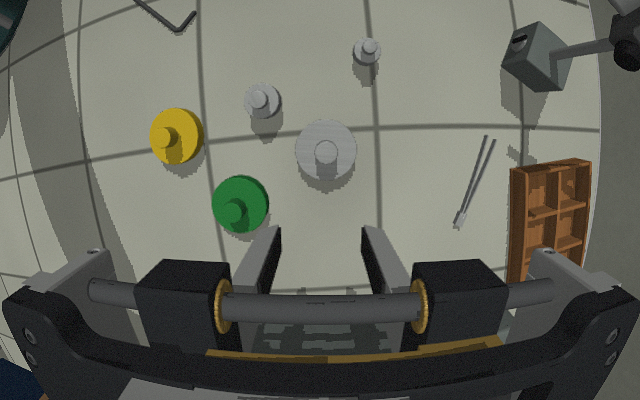

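The grey wide disc is alone at (326,150), its knob at (326,152). The green look-alike is at (240,204) and the yellow at (176,136), both clear of the jaws. I'll fit the disc and knob.

```bash
python3 - <<'E'
from h import *
import pickle
w=pickle.load(open("w4.pkl","rb")); g=cv2.GaussianBlur(cv2.cvtColor(w["image"],cv2.COLOR_BGR2GRAY),(3,3),0)
for nm,a in(("disc",(26,38,31)),("knob",(8,16,11))):
    h=cv2.HoughCircles(g[100:210,280:380],cv2.HOUGH_GRADIENT,1,20,param1=60,param2=8,minRadius=a[0],maxRadius=a[1])
    for u,v,r in (h[0][:3] if h is not None else []):
        u+=280;v+=100
        print(nm,u,v,r,[wplane(w,u,v,z).round(4).tolist() for z in(.019,.036,.044)])
d=w["depth"]; M=w["cam_to_world"]; vv,uu=np.indices(d.shape); a=np.stack([(uu-w["cx"])/w["fx"],(vv-w["cy"])/w["fy"]],-1); r=np.linalg.norm(a,axis=-1)+1e-9
P=(np.dstack([a*(np.tan(r)/r)[...,None],np.ones_like(r)])*d[...,None])@M[:3,:3].T+M[:3,3]
near=(d>0)&(np.hypot(P[...,0]-.55,P[...,1]+.343)<.045)
for lo,hi in((.014,.022),(.038,.05)):
    q=P[near&(P[...,2]>lo)&(P[...,2]<hi)]; print(lo,len(q),((q.min(0)+q.max(0))/2).round(4),(q.max(0)-q.min(0)).round(4),np.median(q[:,2]).round(4))
E
```

```text
disc 325.5 147.5 31.5 [[0.5512, -0.3369, 0.019], [0.5511, -0.3355, 0.036], [0.5511, -0.3348, 0.044]]
disc 349.5 154.5 28.5 [[0.5744, -0.3454, 0.019], [0.5731, -0.3436, 0.036], [0.5724, -0.3427, 0.044]]
disc 333.5 167.5 27.4 [[0.5577, -0.3574, 0.019], [0.5573, -0.3549, 0.036], [0.5571, -0.3537, 0.044]]
knob 324.5 150.5 11.8 [[0.55, -0.3398, 0.019], [0.55, -0.3382, 0.036], [0.55, -0.3375, 0.044]]
knob 344.5 152.5 13.2 [[0.5696, -0.3431, 0.019], [0.5685, -0.3414, 0.036], [0.568, -0.3405, 0.044]]
0.014 2506 [ 0.551  -0.3393  0.018 ] [0.0606 0.0617 0.0051] 0.0182
0.038 438 [ 0.5508 -0.339   0.0416] [0.0211 0.0213 0.007 ] 0.0431
```

Call:
drive_tool(rows=[[120,0.73,0.06,0,0,0,0],[120,0.73,0.067,0,0,0,0],[120,0,0,1,0,0,0],[120,0,0,1,0,0,0],[120,0,0,0.8,0,0,0]])

```text
time_s: 14.75
ee_pos: [0.5529, -0.3312, 0.0367]
ee_rot: [[0.062, 0.998, -0.002], [0.998, -0.062, 0.001], [0.001, -0.002, -1.0]]
wrist_force: [0.0, 0.2, -0.5]
finger_gap: 0.0496
```

Call:
drive_tool(rows=[[120,0,0,0.3,0,0,0],[120,0,0,0,0,0,0],[120,0,0,0,0,0,0],[120,0,0,0,0,0,0],[120,0,0,0,0,0,0]])

```text
time_s: 15.25
ee_pos: [0.5536, -0.3362, 0.0306]
ee_rot: [[0.066, 0.998, 0.001], [0.998, -0.066, -0.002], [-0.002, 0.001, -1.0]]
wrist_force: [-0.0, 0.3, 0.7]
finger_gap: 0.0497
```

```bash
python3 -c "
from h import *
s=state();print(s['ee_pos'],s['time_s'],s['ee_rot']);plan([.5509,-.3391,-.0065])"
```

```text
[ 0.55357471 -0.33619304  0.03058214] 15.25 [[ 0.06629045  0.9977995   0.00131452]
 [ 0.99779897 -0.06628809 -0.0017635 ]
 [-0.00167248  0.00142853 -0.99999758]]
shift units [-0.101 -0.084  1.236]
```

Call:
drive_tool(rows=[[120,-0.1,-0.084,0.3,0,0,0],[120,0,0,0.4,0,0,0],[120,0,0,0.3,0,0,0],[120,0,0,0.15,0,0,0],[120,0,0,0,0,0,0]])

```text
time_s: 15.75
ee_pos: [0.5492, -0.3381, -0.0069]
ee_rot: [[0.066, 0.998, -0.003], [0.998, -0.066, 0.001], [0.001, -0.003, -1.0]]
wrist_force: [-0.8, -0.1, 0.7]
finger_gap: 0.0496
```

```bash
python3 - <<'E'
from h import *
s=state();print(s['ee_pos'],s['time_s'],s["wrist_force"]);plan([.5509,-.3391,-.0075])
c=capture("side"); print(proj(c,[.5509,-.3391,.034])); w=wcap()
a=cv2.resize(c["image"][265:355,315:435],(440,330),interpolation=cv2.INTER_CUBIC)
cv2.imwrite("pics/g.png",np.hstack([a,cv2.resize(w["image"][150:330,200:440],(440,330))])[:, :800])
E
```

```text
[ 0.54924113 -0.33812224 -0.00694738] 15.75 [-0.75478234 -0.14124647  0.73237537]
shift units [-0.029  0.057  0.018]
(np.float64(375.2795393889996), np.float64(320.85492640646163))
```

View pics/g.png

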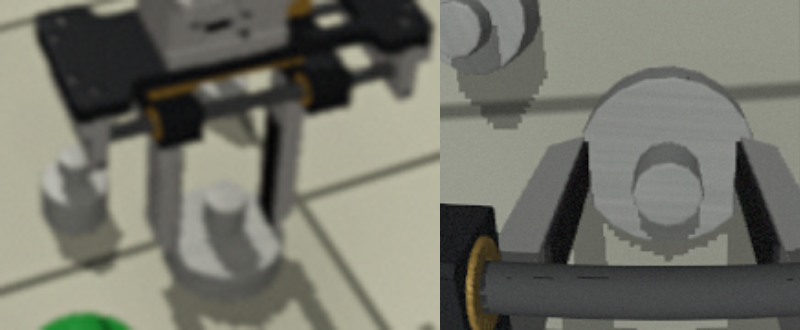

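The jaws straddle the knob (crop (665,190)), tips just above the disc. Grip.

Call:
drive_tool(rows=[[255,-0.02,0.05,0,0,0,0],[255,0,0,0,0,0,0],[255,0,0,0,0,0,0],[255,0,0,0,0,0,0],[255,0,0,0,0,0,0]], force=20)

```text
time_s: 16.35
ee_pos: [0.5513, -0.3391, -0.0058]
ee_rot: [[0.066, 0.998, -0.001], [0.998, -0.066, -0.0], [-0.0, -0.001, -1.0]]
wrist_force: [-0.0, -0.1, -0.3]
finger_gap: 0.0217
```

Call:
drive_tool(rows=[[255,0,0,-0.2,0,0,0],[255,0,0,-0.2,0,0,0],[255,0,0,-0.3,0,0,0],[255,0,0,0,0,0,0],[255,0,0,0,0,0,0]])

```text
time_s: 16.85
ee_pos: [0.5516, -0.3394, 0.0157]
ee_rot: [[0.066, 0.998, -0.001], [0.998, -0.066, -0.0], [-0.001, -0.0, -1.0]]
wrist_force: [-0.3, -0.0, -5.7]
finger_gap: 0.0215
```

```bash
python3 - <<'E'
from h import *
s=state();print(s['ee_pos'],s['time_s'],s["wrist_force"],s["finger_gap"])
E
```

```text
[ 0.55157719 -0.33936893  0.01569219] 16.85 [-0.2922997  -0.02013961 -5.68459085] 0.0215189653122764
```

Held (5.7 N, gap 21.5 mm). Lift, then measure the disc in the hand.

Call:
drive_tool(rows=[[255,0,0,-0.6,0,0,0],[255,0,0,-0.8,0,0,0],[255,0,0,-0.9,0,0,0],[255,0,0,-0.5,0,0,0],[255,0,0,0,0,0,0]])

```text
time_s: 17.35
ee_pos: [0.553, -0.3403, 0.1025]
ee_rot: [[0.066, 0.998, 0.004], [0.998, -0.066, -0.004], [-0.003, 0.004, -1.0]]
wrist_force: [0.7, 0.4, -3.6]
finger_gap: 0.0217
```

Call:
drive_tool(rows=[[255,0.5,0,0,0,0,0],[255,0.8,0,0,0,0,0],[255,0.8,0,0,0,0,0],[255,0.8,0,0,0,0,0],[255,0.8,0,0,0,0,0]])

```text
time_s: 17.85
ee_pos: [0.5573, -0.2255, 0.0963]
ee_rot: [[0.066, 0.998, -0.006], [0.998, -0.066, 0.003], [0.003, -0.006, -1.0]]
wrist_force: [0.6, 0.8, -4.8]
finger_gap: 0.0216
```

Call:
drive_tool(rows=[[255,0.8,0,0,0,0,0],[255,0.8,0,0,0,0,0],[255,0.8,0,0,0,0,0],[255,0.8,0,0,0,0,0],[255,0.8,0,0,0,0,0]])

```text
time_s: 18.35
ee_pos: [0.5648, -0.106, 0.0964]
ee_rot: [[0.066, 0.998, -0.006], [0.998, -0.066, 0.002], [0.002, -0.006, -1.0]]
wrist_force: [-0.1, 0.2, -4.5]
finger_gap: 0.0217
```

Call:
drive_tool(rows=[[255,0.6,0,0,0,0,0],[255,0.3,0,0,0,0,0],[255,0,0,0,0,0,0],[255,0,0,0,0,0,0],[255,0,0,0,0,0,0]])

```text
time_s: 18.85
ee_pos: [0.5682, -0.0825, 0.0987]
ee_rot: [[0.067, 0.998, -0.002], [0.998, -0.067, -0.0], [-0.0, -0.002, -1.0]]
wrist_force: [-0.8, -0.2, -4.9]
finger_gap: 0.0214
```

```bash
cat >> h.py <<'E'
def wcloud(w,tool=False):
    d=w["depth"]; M=np.array(w["mount"]) if tool else w["cam_to_world"]; vv,uu=np.indices(d.shape)
    a=np.stack([(uu-w["cx"])/w["fx"],(vv-w["cy"])/w["fy"]],-1); r=np.linalg.norm(a,axis=-1)+1e-9
    return (np.dstack([a*(np.tan(r)/r)[...,None],np.ones_like(r)])*d[...,None])@M[:3,:3].T+M[:3,3]
def circ(q):
    A=np.c_[2*q,np.ones(len(q))]; x=np.linalg.lstsq(A,(q**2).sum(1),rcond=None)[0]; return x[:2].round(4),np.sqrt(x[2]+x[:2]@x[:2]).round(4)
E
python3 - <<'E'
from h import *
import pickle
s=state();print(s['ee_pos'],s['time_s'],np.round(s["ee_rot"],4),s["finger_gap"])
w=wcap(); pickle.dump(w,open("w5.pkl","wb")); P=wcloud(w,True); ok=w["depth"]>0
m=ok&(np.hypot(P[...,0],P[...,1])<.05)&(P[...,2]>-.035)&(P[...,2]<.0); q=P[m]
print("disc-top tool z hist",np.histogram(q[:,2],bins=np.arange(-.035,.001,.005)))
# top plane fit (tilt)
top=q[np.abs(q[:,2]-np.median(q[:,2]))<.004]; A=np.c_[top[:,:2],np.ones(len(top))]; x=np.linalg.lstsq(A,top[:,2],rcond=None)[0]; print("plane",x.round(4),len(top))
# front rim: for each y bin the max x
b=[]
for y in np.arange(-.027,.0271,.002):
    t=top[np.abs(top[:,1]-y)<.001]
    if len(t)>2: b.append([t[:,0].max(),y])
b=np.array(b); print("rim",circ(b)); print("y range",top[:,1].min(),top[:,1].max(),"xmax",top[:,0].max())
E
```

```text
[ 0.56823287 -0.08250634  0.0987391 ] 18.85 [[ 6.720e-02  9.977e-01 -2.000e-03]
 [ 9.977e-01 -6.720e-02 -2.000e-04]
 [-4.000e-04 -2.000e-03 -1.000e+00]] 0.021448150068235382
disc-top tool z hist (array([ 175,  209, 3317,  126,  113,   68,    0]), array([-0.035, -0.03 , -0.025, -0.02 , -0.015, -0.01 , -0.005,  0.   ]))
plane [ 0.0037  0.     -0.0239] 3480
rim (array([-0.0006, -0.0003]), np.float64(0.0314))
y range -0.03078512697973824 0.030211912490157262 xmax 0.030961266101629525
```

The disc is held level and central (0.6 mm). I'll re-measure the dome from this same picture.

```bash
python3 - <<'E'
from h import *
import pickle
w=pickle.load(open("w5.pkl","rb")); g=cv2.cvtColor(w["image"],cv2.COLOR_BGR2GRAY)
u0,v0=map(int,wproj(w,[*C,.06])); print(u0,v0,g[v0,u0])
# dark ring: threshold dark component around dome
for th in(80,90,100):
    k,l,st,ce=cv2.connectedComponentsWithStats((g>th).astype(np.uint8),connectivity=4); i=l[v0,u0]
    if i and st[i,4]<6000:
        cs,_=cv2.findContours((l==i).astype(np.uint8),0,cv2.CHAIN_APPROX_NONE); q=np.array([wplane(w,u,v,.05)[:2] for u,v in max(cs,key=len)[:,0]]); print(th,st[i],circ(q))
P=wcloud(w); r=np.hypot(P[...,0]-C[0],P[...,1]-C[1]); ok=w["depth"]>0
q=P[ok&(r<.075)&(np.abs(P[...,2]-.05)<.003)]
h=[];th=np.arctan2(q[:,1]-C[1],q[:,0]-C[0])
for a in np.radians(np.r_[70:360:5]):
    t=q[np.abs(np.angle(np.exp(1j*(th-a))))<.03]
    if len(t)>3: h.append(t[np.argmax(np.hypot(t[:,0]-C[0],t[:,1]-C[1])),:2])
print("housing edge",circ(np.array(h)),len(h))
top=P[ok&(r<.012)]; print("crown z",top[:,2].mean().round(4),"housing z",np.median(P[ok&(r>.042)&(r<.053)][:,2]).round(4))
q=P[ok&(r>.062)&(r<.1)&(P[...,2]>.042)&(P[...,2]<.056)&(P[...,0]>C[0])]; print("pod bearing",np.degrees(np.arctan2(*(np.median(q[:,:2],0)-C)[::-1])).round(1),len(q))
E
```

```text
303 61 148
80 [ 266   27   79   76 4772] (array([0.563, 0.038]), np.float64(0.0322))
90 [ 266   27   79   76 4729] (array([0.5631, 0.0381]), np.float64(0.032))
100 [ 266   27   79   75 4671] (array([0.5631, 0.0381]), np.float64(0.0318))
housing edge (array([0.5631, 0.0375]), np.float64(0.0554)) 58
crown z 0.0603 housing z 0.0494
pod bearing 37.7 847
```

```bash
python3 - <<'E'
from h import *
import pickle
for f in("w5.pkl","w0.pkl"):
    w=pickle.load(open(f,"rb")); P=wcloud(w); r=np.hypot(P[...,0]-C[0],P[...,1]-C[1]); ok=w["depth"]>0
    q=P[ok&(r>.062)&(r<.1)&(P[...,2]>.045)&(P[...,2]<.055)&(P[...,0]>C[0])][:,:2]
    d=q-C; print(f,len(q),cv2.minAreaRect((q*1000).astype(np.float32)))
    for lo in(.066,.074,.082):
        a=np.degrees(np.arctan2(d[:,1],d[:,0]))[(np.hypot(*d.T)>lo)&(np.hypot(*d.T)<lo+.008)]; print("bearing mid",((np.percentile(a,2)+np.percentile(a,98))/2).round(1),"span",np.ptp(a).round(1))
w=pickle.load(open("w5.pkl","rb")); t=topdown(w,.54,.67,.01,.15,.05,k=4000); cv2.imwrite("pics/stop.png",t)
E
```

```text
w5.pkl 840 ((622.9802856445312, 86.55485534667969), (32.94898986816406, 27.743440628051758), 38.77273941040039)
bearing mid 38.9 span 23.3
bearing mid 37.4 span 18.8
bearing mid 35.4 span 12.6
w0.pkl 654 ((616.6383666992188, -17.448009490966797), (28.222042083740234, 33.39987564086914), 45.99470138549805)
bearing mid -46.1 span 23.3
bearing mid -45.8 span 20.8
bearing mid -45.8 span 19.1
```

View pics/stop.png

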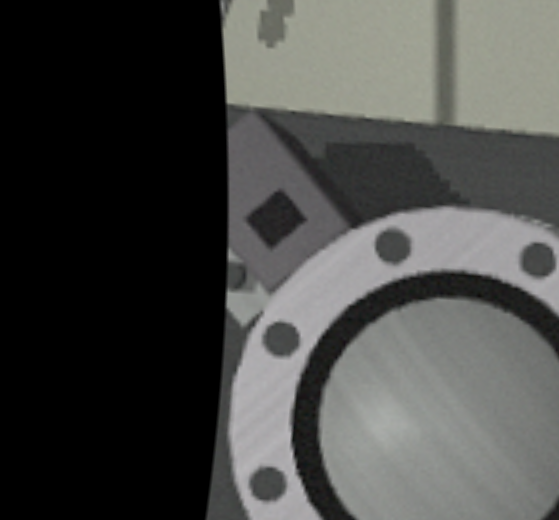

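The pod's axis is now at 38.8° and its side is touching the stop (picture (245,290)); part of the pod is cut off at the edge of the view. Moving over the crown.

Call:
drive_tool(rows=[[255,0.8,-0.09,0,0,0,0],[255,0.9,-0.09,0,0,0,0],[255,0.9,-0.09,0,0,0,0],[255,0.8,-0.09,0,0,0,0],[255,0.6,-0.074,0,0,0,0]])

```text
time_s: 19.4
ee_pos: [0.5635, 0.0395, 0.0992]
ee_rot: [[0.067, 0.998, -0.001], [0.998, -0.067, 0.0], [0.0, -0.001, -1.0]]
wrist_force: [-0.8, 0.3, -5.9]
finger_gap: 0.0211
```

Call:
drive_tool(rows=[[255,0,0,0.4,0,0,0],[255,0,0,0.4,0,0,0],[255,0,0,0.2,0,0,0],[255,0,0,0,0,0,0],[255,0,0,0,0,0,0]])

```text
time_s: 19.9
ee_pos: [0.5633, 0.038, 0.0687]
ee_rot: [[0.068, 0.998, -0.002], [0.998, -0.068, -0.0], [-0.0, -0.002, -1.0]]
wrist_force: [0.4, 0.0, -3.9]
finger_gap: 0.0211
```

Call:
drive_tool(rows=[[255,0,0,0,0,0,0],[255,0,0,0,0,0,0],[255,0,0,0,0,0,0],[255,0,0,0,0,0,0],[255,0,0,0,0,0,0]])

```text
time_s: 20.4
ee_pos: [0.5635, 0.0389, 0.0694]
ee_rot: [[0.066, 0.998, -0.001], [0.998, -0.066, 0.0], [0.0, -0.001, -1.0]]
wrist_force: [-0.5, -0.1, -4.6]
finger_gap: 0.0214
```

```bash
python3 - <<'E'
from h import *
for _ in range(3):
    s=state();print(np.round(s['ee_pos'],4),s['time_s'],np.round(s["ee_rot"],4)[:,2],s["wrist_force"].__class__.__name__,np.round(s["wrist_force"],1)); plan([.5633,.0386,.058]); capture("side")
E
```

```text
[0.5635 0.0389 0.0694] 20.4 [-1.e-03  1.e-04 -1.e+00] ndarray [-0.5 -0.1 -4.6]
shift units [-0.011 -0.007  0.378]
[0.5635 0.0389 0.0693] 20.45 [-1.1e-03  1.0e-04 -1.0e+00] ndarray [-0.6  0.3 -5.3]
shift units [-0.012 -0.006  0.376]
[0.5635 0.0389 0.0692] 20.5 [-1.2e-03  1.0e-04 -1.0e+00] ndarray [-0.1  0.1 -5.3]
shift units [-0.011 -0.004  0.374]
```

Call:
drive_tool(rows=[[255,-0.01,0,0.12,0,0,0],[255,0,0,0.12,0,0,0],[255,0,0,0.1,0,0,0],[255,0,0,0,0,0,0],[255,0,0,0,0,0,0]])

```text
time_s: 21.05
ee_pos: [0.5633, 0.0386, 0.0587]
ee_rot: [[0.066, 0.998, -0.002], [0.998, -0.066, 0.0], [-0.0, -0.002, -1.0]]
wrist_force: [0.4, -0.3, -4.0]
finger_gap: 0.0212
```

Call:
drive_tool(rows=[[255,0,0,0.03,0,0,0],[255,0,0,0,0,0,0],[255,0,0,0,0,0,0],[255,0,0,0,0,0,0],[255,0,0,0,0,0,0]])

```text
time_s: 21.55
ee_pos: [0.5635, 0.0386, 0.0582]
ee_rot: [[0.066, 0.998, -0.001], [0.998, -0.066, 0.0], [-0.0, -0.001, -1.0]]
wrist_force: [0.5, 0.6, -4.8]
finger_gap: 0.0215
```

```bash
python3 - <<'E'
from h import *
f=[]
for _ in range(4): s=state();f.append(s["wrist_force"]);capture("side")
print(np.round(s['ee_pos'],4),s["time_s"],np.mean(f,0).round(2))
E
```

```text
[0.5634 0.0386 0.0581] 21.7 [ 0.16 -0.01 -4.94]
```

Not in contact yet. Stepping down about 0.6 mm at a time.

Call:
drive_tool(rows=[[255,0,0,0.02,0,0,0],[255,0,0,0,0,0,0],[255,0,0,0,0,0,0],[255,0,0,0,0,0,0],[255,0,0,0,0,0,0]])

```text
time_s: 22.25
ee_pos: [0.5634, 0.0386, 0.0575]
ee_rot: [[0.066, 0.998, -0.001], [0.998, -0.066, 0.0], [0.0, -0.001, -1.0]]
wrist_force: [-0.8, 0.5, -5.3]
finger_gap: 0.0211
```

Call:
drive_tool(rows=[[255,0,0,0.02,0,0,0],[255,0,0,0,0,0,0],[255,0,0,0,0,0,0],[255,0,0,0,0,0,0],[255,0,0,0,0,0,0]])

```text
time_s: 22.75
ee_pos: [0.5634, 0.0386, 0.0569]
ee_rot: [[0.066, 0.998, -0.001], [0.998, -0.066, 0.0], [-0.0, -0.001, -1.0]]
wrist_force: [0.2, 0.6, -3.8]
finger_gap: 0.0217
```

```bash
cat >> h.py <<'E'
def favg():
    f=[]
    for _ in range(4): s=state();f.append(s["wrist_force"]);capture("side")
    print(np.round(s['ee_pos'],4),s["time_s"],np.mean(f,0).round(2),np.round(s["moment"],2))
E
python3 -c "
from h import *
favg()"
```

```text
[0.5634 0.0386 0.0569] 22.9 [-0.11  0.01 -4.6 ] [-0.01 -0.01  0.01]
```

Call:
drive_tool(rows=[[255,0,0,0.02,0,0,0],[255,0,0,0,0,0,0],[255,0,0,0,0,0,0],[255,0,0,0,0,0,0],[255,0,0,0,0,0,0]])

```text
time_s: 23.45
ee_pos: [0.5634, 0.0386, 0.0562]
ee_rot: [[0.066, 0.998, -0.001], [0.998, -0.066, 0.0], [0.0, -0.001, -1.0]]
wrist_force: [-0.3, 1.3, -4.8]
finger_gap: 0.0215
```

```bash
python3 -c "
from h import *
favg()"
```

```text
[0.5634 0.0386 0.0563] 23.6 [-0.17  0.38 -4.87] [-0.01  0.04  0.01]
```

Call:
drive_tool(rows=[[255,0,0,0.015,0,0,0],[255,0,0,0,0,0,0],[255,0,0,0,0,0,0],[255,0,0,0,0,0,0],[255,0,0,0,0,0,0]])

```text
time_s: 24.15
ee_pos: [0.5635, 0.0386, 0.0561]
ee_rot: [[0.066, 0.998, -0.001], [0.998, -0.066, 0.0], [-0.0, -0.001, -1.0]]
wrist_force: [-0.9, -0.5, -1.9]
finger_gap: 0.0215
```

```bash
python3 -c "
from h import *
favg()"
```

```text
[0.5635 0.0386 0.0561] 24.3 [-0.7  -0.16 -2.17] [0.03 0.24 0.01]
```

Contact: the load dropped to 2.2 N. A last 0.3 mm, then release.

Call:
drive_tool(rows=[[255,0,0,0.01,0,0,0],[255,0,0,0,0,0,0],[255,0,0,0,0,0,0],[255,0,0,0,0,0,0],[255,0,0,0,0,0,0]], force=6)

```text
time_s: 24.85
ee_pos: [0.5636, 0.0386, 0.056]
ee_rot: [[0.066, 0.998, -0.001], [0.998, -0.066, 0.0], [0.0, -0.001, -1.0]]
wrist_force: [-1.1, -0.2, 2.6]
finger_gap: 0.0217
```

```bash
python3 -c "
from h import *
favg()"
```

```text
[0.5637 0.0386 0.056 ] 25.0 [-1.58  0.1   2.73] [0.02 0.47 0.03]
```

Call:
drive_tool(rows=[[255,0,0,-0.012,0,0,0],[255,0,0,0,0,0,0],[255,0,0,0,0,0,0],[255,0,0,0,0,0,0],[255,0,0,0,0,0,0]])

```text
time_s: 25.55
ee_pos: [0.5636, 0.0386, 0.056]
ee_rot: [[0.066, 0.998, -0.001], [0.998, -0.066, 0.0], [0.0, -0.001, -1.0]]
wrist_force: [-0.9, 0.3, 3.1]
finger_gap: 0.0218
```

```bash
python3 -c "
from h import *
favg()"
```

```text
[0.5636 0.0386 0.056 ] 25.7 [-0.81  0.23  2.63] [ 0.03  0.3  -0.02]
```

Call:
drive_tool(rows=[[255,0,0,-0.012,0,0,0],[255,0,0,0,0,0,0],[255,0,0,0,0,0,0],[255,0,0,0,0,0,0],[255,0,0,0,0,0,0]])

```text
time_s: 26.25
ee_pos: [0.5635, 0.0386, 0.0561]
ee_rot: [[0.066, 0.998, -0.001], [0.998, -0.066, 0.0], [0.0, -0.001, -1.0]]
wrist_force: [0.8, -0.4, 0.6]
finger_gap: 0.022
```

```bash
python3 -c "
from h import *
favg()"
```

```text
[0.5635 0.0386 0.0561] 26.4 [ 0.35 -0.03  0.35] [ 0.03 -0.1  -0.05]
```

The net force is about zero, so the dome carries the weight. Open gently.

Call:
drive_tool(rows=[[190,0,0,0,0,0,0],[182,0,0,0,0,0,0],[174,0,0,0,0,0,0],[166,0,0,0,0,0,0],[155,0,0,0,0,0,0]])

```text
time_s: 26.95
ee_pos: [0.5634, 0.0386, 0.0562]
ee_rot: [[0.066, 0.998, -0.001], [0.998, -0.066, 0.0], [0.0, -0.001, -1.0]]
wrist_force: [-0.2, -0.2, -0.7]
finger_gap: 0.0361
```

Call:
drive_tool(rows=[[140,0,0,0,0,0,0],[120,0,0,0,0,0,0],[120,0,0,0,0,0,0],[120,0,0,0,0,0,0],[120,0,0,0,0,0,0]])

```text
time_s: 27.45
ee_pos: [0.5634, 0.0386, 0.0562]
ee_rot: [[0.066, 0.998, -0.001], [0.998, -0.066, 0.0], [0.0, -0.001, -1.0]]
wrist_force: [-0.6, -0.2, -0.5]
finger_gap: 0.0499
```

```bash
cat >> h.py <<'E'
def disc():
    w=wcap(); P=wcloud(w); r=np.hypot(P[...,0]-.563,P[...,1]-.038); ok=w["depth"]>0
    q=P[ok&(r<.036)&(P[...,2]>.074)&(P[...,2]<.088)]
    if len(q)<50: print("few",len(q)); return
    A=np.c_[q[:,:2]-[.563,.038],np.ones(len(q))]; x=np.linalg.lstsq(A,q[:,2],rcond=None)[0]
    print("disc top tilt",x.round(4),len(q),"bbox ctr",((q.min(0)+q.max(0))/2).round(4),np.ptp(q,axis=0).round(4))
    k=P[ok&(r<.03)&(P[...,2]>.095)&(P[...,2]<.112)]
    if len(k)>20: print("knob",((k.min(0)+k.max(0))/2).round(4),np.ptp(k,axis=0).round(4))
E
python3 -c "
from h import *
favg();print(state()['finger_gap']);disc()"
```

```text
[0.5634 0.0386 0.0562] 27.6 [-0.   -0.11 -0.47] [ 0.01 -0.01 -0.05]
0.04988212334849049
disc top tilt [-0.0036 -0.0104  0.0801] 5237 bbox ctr [0.5636 0.0387 0.081 ] [0.0644 0.061  0.014 ]
knob [0.5637 0.0391 0.1035] [0.0563 0.0228 0.017 ]
```

The disc balances level (tilt about 0.01 rad) and within 1 mm of the crown. Rise straight up.

Call:
drive_tool(rows=[[120,0,0,-0.3,0,0,0],[120,0,0,-0.5,0,0,0],[120,0,0,-0.7,0,0,0],[120,0,0,-0.7,0,0,0],[120,0,0,-0.5,0,0,0]])

```text
time_s: 28.2
ee_pos: [0.5647, 0.0385, 0.1407]
ee_rot: [[0.066, 0.998, 0.003], [0.998, -0.066, -0.0], [0.0, 0.003, -1.0]]
wrist_force: [0.2, 0.3, 0.9]
finger_gap: 0.05
```

```bash
python3 -c "
from h import *
s=state();print(s['ee_pos']);disc();plan(KR+np.array([-.295,.02,.955])*.08)"
```

```text
[0.56465056 0.03853967 0.1406623 ]
disc top tilt [-0.0015 -0.0043  0.08  ] 2975 bbox ctr [0.563  0.0383 0.081 ] [0.0611 0.0612 0.0137]
knob [0.5633 0.0383 0.1011] [0.0205 0.0216 0.012 ]
shift units [ 8.569 -2.35   0.245]
```

Call:
drive_tool(rows=[[120,0.4,-0.1,0,0,0,0],[120,0.9,-0.25,0,0,0,0],[120,0.9,-0.25,0,0,0,0],[255,0.9,-0.25,0,0,0,0],[255,0.9,-0.25,0,0,0,0]])

```text
time_s: 28.75
ee_pos: [0.537, 0.1622, 0.1357]
ee_rot: [[0.066, 0.998, -0.004], [0.998, -0.066, 0.0], [-0.0, -0.004, -1.0]]
wrist_force: [-0.3, -0.6, -0.6]
finger_gap: 0.0371
```

Call:
drive_tool(rows=[[255,0.9,-0.25,0,0,0,0],[255,0.9,-0.25,0,0,0,0],[255,0.9,-0.25,0,0,0,0],[255,0.9,-0.25,0,0,0,0],[255,0.9,-0.25,0.25,0,0,0]])

```text
time_s: 29.25
ee_pos: [0.509, 0.2996, 0.1294]
ee_rot: [[0.066, 0.998, -0.002], [0.998, -0.066, 0.0], [0.0, -0.002, -1.0]]
wrist_force: [-0.3, -0.1, 0.5]
finger_gap: 0.0003
```

Call:
drive_tool(rows=[[255,0.07,0,0,-0.72,0,0],[255,0,0,0,-0.72,0,0],[255,0,0,0,-0.71,0,0],[255,0,0,0.5,0,0,0],[255,0,0,0.5,0,0,0]])

```text
time_s: 29.75
ee_pos: [0.518, 0.2998, 0.0996]
ee_rot: [[0.065, 0.954, 0.292], [0.998, -0.062, -0.019], [-0.0, 0.293, -0.956]]
wrist_force: [0.7, 1.0, -0.6]
finger_gap: 0.0006
```

Call:
drive_tool(rows=[[255,0,0,0.5,0,0,0],[255,0,0,0.5,0,0,0],[255,0,0,0.5,0,0,0],[255,0,0,0,0,0,0],[255,0,0,0,0,0,0]])

```text
time_s: 30.25
ee_pos: [0.5325, 0.2979, 0.0573]
ee_rot: [[0.067, 0.954, 0.293], [0.998, -0.064, -0.02], [-0.001, 0.293, -0.956]]
wrist_force: [0.2, 0.0, 1.3]
finger_gap: 0.0009
```

```bash
python3 -c "
from h import *
press(KR,.031)"
```

```text
30.25 gap along n 0.0305 tilt err deg 0.1 lateral in tool xy units [0.017 0.137 1.016] F.n 1.15 [0.2 0.  1.3]
```

Call:
drive_tool(rows=[[255,0.015,0.137,0.3,0,0,0],[255,0,0,0.3,0,0,0],[255,0,0,0.2,0,0,0],[255,0,0,0.1,0,0,0],[255,0,0,0,0,0,0]])

```text
time_s: 30.75
ee_pos: [0.5436, 0.2977, 0.0329]
ee_rot: [[0.066, 0.954, 0.293], [0.998, -0.063, -0.02], [-0.001, 0.293, -0.956]]
wrist_force: [-1.5, -0.7, 1.5]
finger_gap: 0.0008
```

```bash
python3 -c "
from h import *
press(KR,.031)"
```

```text
30.75 gap along n 0.0039 tilt err deg 0.2 lateral in tool xy units [-0.003  0.02   0.131] F.n 1.9 [-1.5 -0.7  1.5]
```

Call:
drive_tool(rows=[[255,0,0,0.06,0,0,0],[255,0,0,0.06,0,0,0],[255,0,0,0.06,0,0,0],[255,0,0,0,0,0,0],[255,0,0,0,0,0,0]])

```text
time_s: 31.25
ee_pos: [0.5454, 0.298, 0.0295]
ee_rot: [[0.066, 0.954, 0.294], [0.998, -0.063, -0.019], [0.0, 0.294, -0.956]]
wrist_force: [-4.8, -1.3, 7.1]
finger_gap: 0.0004
```

```bash
python3 -c "
from h import *
press(KR,.031)"
```

```text
31.25 gap along n 0.0001 tilt err deg 0.1 lateral in tool xy units [-0.016  0.     0.004] F.n 8.19 [-4.8 -1.3  7.1]
```

Call:
drive_tool(rows=[[255,0,0,0.04,0,0,0],[255,0,0,0,0,0,0],[255,0,0,0,0,0,0],[255,0,0,0,0,0,0],[255,0,0,0,0,0,0]])

```text
time_s: 31.75
ee_pos: [0.5455, 0.298, 0.0294]
ee_rot: [[0.066, 0.954, 0.294], [0.998, -0.064, -0.019], [0.0, 0.294, -0.956]]
wrist_force: [-8.8, -2.0, 12.0]
finger_gap: 0.0004
```

```bash
python3 -c "
from h import *
press(KR,.031)"
```

```text
31.75 gap along n -0.0 tilt err deg 0.1 lateral in tool xy units [-0.016 -0.001 -0.   ] F.n 14.02 [-8.8 -2.  12. ]
```

Call:
drive_tool(rows=[[255,0,0,-0.5,0,0,0],[255,0,0,-0.8,0,0,0],[255,0,0,-1,0,0,0],[255,0,0,-1,0,0,0],[255,0,0,0,0,0,0]])

```text
time_s: 32.25
ee_pos: [0.5195, 0.3019, 0.1285]
ee_rot: [[0.065, 0.951, 0.303], [0.998, -0.064, -0.014], [0.006, 0.304, -0.953]]
wrist_force: [1.5, 0.2, 0.3]
finger_gap: 0.0006
```

```bash
python3 - <<'E'
from h import *
s=state(); print(s["time_s"],s["ee_pos"],np.round(s["wrist_force"],1))
c=capture("side"); P=cloud(c); r=np.hypot(P[...,0]-.563,P[...,1]-.038)
q=P[(c["depth"]>0)&(r<.045)&(P[...,2]>.074)&(P[...,2]<.09)]; A=np.c_[q[:,:2]-[.563,.038],np.ones(len(q))]; print("side disc top plane",np.linalg.lstsq(A,q[:,2],rcond=None)[0].round(3),len(q))
d=capture("scene")
cv2.imwrite("pics/end.png",np.hstack([c["image"][130:390,180:480],cv2.resize(d["image"][140:300,200:460],(423,260))]))
E
```

```text
32.25 [0.51947312 0.30189309 0.12850995] [1.5 0.2 0.3]
side disc top plane [0.02  0.025 0.08 ] 275
```

View pics/end.png

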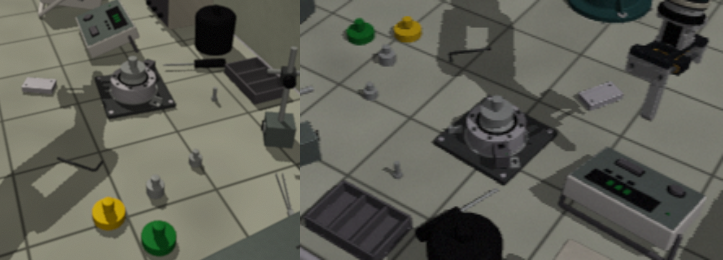

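The disc sits level on the dome, both keys are free of the gripper, the other things are where they were, and the arm is clear. Handing in.

```bash
python3 -c "
from h import *
print(job_done())"
```

```text
the job is handed in; nothing more can be done
None
```

The job is done and handed in at about 32 s of the 64 s allowed. The cell is turned, the zero key was pressed with the cell empty, the wide disc weight is balanced on the dome, and the record key was pressed fully down.

- **Turn:** I pushed the grey box until the force jumped from about 2 N to 12 N at 39.3°; the second stop was expected at about 39.7°. Afterwards the box measured 38.8°, with the view cut off at its edge, and the picture shows it touching the stop.
- **Keys:** both keys bottomed out, with the force rising to about 14 N and no further movement. The key travel itself could not be read directly.
- **Disc:** after release it measured 0.3 mm from the cell axis and within 0.005 rad of level in the wrist camera. The last side-camera check, with far fewer points, gave about 0.03 rad. In the last picture it stood level.
- **What disagreed:** the real fingertips are about 30 mm behind the reported TCP, so the first sweep passed above the box without touching it. I measured the offset, allowed for it and repeated the sweep.
- **Other things:** nothing else was touched, and in the last picture they stood where they were. That was by eye only; I did not measure them.

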